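Close a cell tester with its bayonet cap

TASK

Load the bench cell tester: stand the round cell, button end up, in the tester's tube, then fit the bayonet cap over it with its two lugs in the open slots, press it down against the spring, turn it clockwise to the stop and let it rise so that it locks. Only then throw the tester's lever fully over to its far side. Leave the other things on the bench where they are.

Things in the scene. Friction and masses are not known exactly. Their poses are not given: they have to be found in the camera images.
- cell: Round rechargeable cell, 18.4 mm diameter, 66 mm tall, 47 g, standing upright on the bench with its button end up. Origin: centre of its underside; z points up through the button end.
- bayonet_cap: Grey bayonet cap, about 90 g, standing on the bench the right way up: a hollow skirt 39 mm outside, 30 mm inside diameter, 19.5 mm deep inside, with two steel lugs at its foot; above it a flange of 60 mm diameter, 20.5 to 26 mm above the underside; on the flange a straight grip bar. Origin: centre of the underside; z up, x along the lugs and the bar.
- cap_lug (a point): End of the cap's +x lug, 28.5 mm from the axis and 3.5 mm above the underside. The two lugs are round pins 7 mm thick that stick out of the skirt's foot along the cap's +x and -x.
- cap_grip (a point): Middle of the cap's grip bar, on the axis, 46 mm above the underside. The bar is 44 mm long (along the cap's x), 14 mm wide and reaches from 26 to 56 mm above the underside.
- tester: Cell tester fixed on the bench: a base plate 100 mm (x) by 190 mm (y, from +45 to -145 mm) by 10 mm with an upright round tube 60 mm wide and a lever beside it. Origin: on the tube's axis at bench level; z up. The tube's aluminium top, 75 to 95 mm high, is 44 mm inside and 56 mm outside diameter and has two opposite J slots through its wall.
- slot_entry (a point): Open upper end, at the rim, of the J slot at the tester's +x, 25 mm from the axis; the other is at -x. Entries are 13 mm wide. From each a channel leads clockwise (seen from above), floor 20 mm and roof 9 mm below the rim: the cap can turn while its underside is 75 to 79 mm above the bench.
- slot_pocket (a point): Pocket at the end of the +x slot, 75 degrees clockwise of the entry; its roof is only 4.5 mm below the rim, and the wall beyond it is the stop. A locked cap has its lugs up in the two pockets, its underside 83.5 mm above the bench, and can turn only about 5 degrees either way. Point: 25 mm from the axis, 8 mm below the rim.
- tube_mouth (a point): Centre of the tube's mouth, on its axis at the rim, 95 mm above the bench; axes as the tester's. From 20 mm down a tapered lead-in and a bore 22 mm wide take the cell.
- plunger (a joint): Spring plunger in the bore on which the cell stands. 0 m: free, it carries the cell's underside 44 mm above the bench (the cell's top then stands 15 mm above the rim). It grows as it is pressed down, to 0.020 m, at 0.7 N per mm: pressing the cap far enough to turn takes about 8 to 11 N.
- test_lever (a joint): Toggle lever of the tester, its pivot 105 mm from the tube's axis towards the tester's -y, 32 mm above the bench. 0 rad: leaning 0.5 rad to the tester's -x (towards the robot), off; it swings to 1.0 rad, leaning 0.5 rad to +x, on. It stays where it is left, with light friction (about 1 N at the ball).
- test_lever_tip (a point): Centre of the 26 mm black ball at the end of the lever's 10 mm rod, 70 mm from the pivot.
- tin_a: Bystander: round grey tin, 46 mm wide, 34 mm tall; origin at the underside. To be left where it is.
- tin_b: Bystander: round white tin with a green lid, 38 mm wide, 50 mm tall; origin at the underside. To be left where it is.
- printed_corner: Bystander: cream printed corner piece with a post, 28 mm wide, 27 mm tall; origin at the underside. To be left where it is.
- solder_spool: Bystander: solder reel standing on its flange, 64 by 80 mm with its wire end, 37 mm tall; origin at the underside. To be left where it is.
- film_tape: Bystander: roll of tape lying flat, 66 by 82 mm with its loose end, 19 mm tall; origin at the underside. To be left where it is.
Mind the look-alikes: they are no part of the job. Several things have the shape of the bayonet_cap; the one meant has the colours described above. Of the things that look like the cell, the smaller one is meant.

How it is judged:
By the outcome, as a careful person would: the job done as asked, in the order asked, and still so for the second after the job is handed in, with the robot touching nothing.
It also fails if it takes over 61 s, if anything falls off the work surface, if the arm or the gripper's body presses on something with over 40 N, if the wrist force passes 120 N, or if a joint passes its speed limit or range.

ROBOT

A 6-joint arm with a two-finger parallel gripper is mounted at the origin on a cart in front of the work surface, level with it; the furniture and walls round the work are solid. World frame = base frame: x ahead of the robot, y to its left, z up, the work surface at z = 0. Lengths are in m, angles in rad, forces in N, time in s.
With the tool pointing down it reaches from about 0.3 to 0.775 m from the base axis. Payload 14.6 kg.
Tool frame: the origin (TCP) lies on the centre line of the jaws, within the pads' length; the fingertips stand 19 mm ahead of it and the grasp point (between the pads) is the TCP (ctrl.tip_reach is the distance from the TCP to the fingertips, in m); x points along the fingers, y is the direction in which the jaws open and shut, and the axes are right-handed (so a half turn about x gives the same grasp; the last joint's range is limited). The gripper opens to 94 mm and grips with 3 to 60 N. Pads are 16 mm wide; open, the fingers measure 119 mm over their backs; the gripper's body (75 mm by 177 mm) begins 78 mm behind the grasp point.
Start: joints at [1.19, 0.3, 1.521, -0, 1.321, -0.067], TCP at [0.17, 0.523, 0.201] pointing down, gripper open.
Joint ranges: [-3.03, 3.03], [-0.79, 2.21], [0.23, 2.52], [-1.04, 4.18], [0, 3.07], [-2.55, 2.55]. Speed limits (rad/s): [2.22, 2.22, 2.57, 3.14, 3.14, 3.14].

INTERFACE

Orientations are given as [roll, pitch, yaw] about the fixed x, y, z axes, in that order (R = Rz(yaw) Ry(pitch) Rx(roll)).
In Python, from station import ctrl, optics, models gives the robot as it stands. The module is installed in compiled form; this text tells all that it offers.
- The arm moves only by the tool arm_command, never from a script. Its argument "deltas" is a list of rows, each an object with "translation": the shift along the tool's x, y, z in units of 25 mm (1.0 is 25 mm), a list of three; "turn": the turn, a rotation vector about the tool's x, y, z in units of 5 degrees (1.0 is 5 degrees), a list of three. In form: [{"translation": [x, y, z], "turn": [rx, ry, rz]}, ...]. A call has 1 to 12 rows; each row is the pose to reach, as a shift and turn from the pose commanded when the call began, along the tool's axes at that moment; what a row does not reach only later rows make up. A row lasts 1/12 s, in which the tool goes at most 41.7 mm and 7.16 degrees, less where a joint would pass 70% of its speed; a pose out of reach is approached as far as the arm can. A call with a gripper value outside its range is refused whole. "gripper" is the finger opening in mm, from 0 to 94, set as the call begins (left out, the last holds). The fingers move at their own pace and stop on an object; "force" is the grip in N (left out, the last holds). Time passes only in rows, so rows that repeat a pose let the fingers close. It gives the time, the measured TCP pose, the force and the opening at its end, in the units of the state.
- ctrl.get_obs(): the state, without advancing time (a new reading comes with each control period).
- optics.camera(name): name is "scene" or "side" or "wrist"; returns the picture (420x560x3 uint8, red, green, blue); there is no depth.
- optics.get_calibration(name): a dict with "K" (3x3 intrinsics, pixels), "origin" and "orientation" of the camera in the world. Camera axes: x right, y down, z forward; pixel columns grow to the right and rows downward; lengths in m; the calibration is good to about 2 mm. A picture is of the moment at which its call begins: read the wrist's pose just before it. get_calibration takes no time and is no camera call; for the wrist camera it gives the pose at the moment of the call.
- ctrl.hand_in(): hands the job in, once; it reports no verdict.
Trained networks look in the newest picture that a camera, given by its name, has taken for a name from the list of things; names that differ only in an ending like _2 or _b are one class to them, and where a whole thing is asked for, a point or a joint stands for the part that bears it (a point fixed in the world has none). Each returns a list of dicts, best first, with "score" (0 to 1); they miss things now and then, are a little off and sometimes report something else, mostly with a low value. They report only what shows in the picture. A call takes as long as a camera call. They do not tell look-alikes from the thing itself.
- models.look_for(target, camera): "box" ([left, top, right, bottom] in pixels, round what is visible of it).
- models.cut_out(target, camera): "pixels" (420x560 bool, what is visible of it) and "box" ([left, top, right, bottom] in pixels, round what is visible of it).
- models.mark_of(target, camera): "at" ([column, row] in pixels: a listed point, or the origin of a listed thing).
The state is a dict: "time_s": time; "qpos": joint angles; "joint_vel": joint speeds; "tau": joint torques, N m; "ee_pos": TCP position; "eef_rot": TCP orientation; "force": force on the tool from outside, world axes, zero at the start; "moment": the same for the moment, N m; "grip_width": finger opening in m.
Only numpy, scipy, OpenCV 4.12 (cv2) and the standard library are available. Lean on these libraries where they do the work, as an engineer would, in place of code of your own. Each camera call takes 0.05 s, during which the arm holds its last target.

## Working session

There is one attempt and no reset: what is moved stays moved. The work goes in short steps, Python scripts to look and compute and a tool call to move; the robot and the scene stay as the last step left them, time stands still between calls to the robot, and variables do not carry over. Pictures are saved under pics/ and viewed, and the job is handed in when it is done.

Besides the shell and the picture viewer there is one more tool, called in YAML: its name, and indented under it one key for each argument. arm_command: Moves the arm, as the interface text tells. Its arguments: {"type":"object","properties":{"deltas":{"type":"array"},"gripper":{"type":"number"},"force":{"type":"number"}},"required":["deltas"]}

```bash
mkdir -p pics
cat > h.py <<'E'
import numpy as np, cv2
from station import ctrl, optics, models
def save(name,fn,crop=None,scale=1):
    im=optics.camera(name)
    o=im
    if crop: l,t,r,b=crop; o=im[t:b,l:r]
    if scale!=1: o=cv2.resize(o,None,fx=scale,fy=scale,interpolation=cv2.INTER_CUBIC)
    cv2.imwrite('pics/'+fn,cv2.cvtColor(o,cv2.COLOR_RGB2BGR)); return im
E
python3 - <<'E'
from h import *
print(ctrl.get_obs())
for c in ['scene','side','wrist']:
    print(c,optics.get_calibration(c)); save(c,c+'1.png')
print(ctrl.tip_reach)
E
```

```text
{'time_s': 0.0, 'qpos': array([ 1.19037239e+00,  3.00478896e-01,  1.52157166e+00,  2.25527102e-05,
        1.32069656e+00, -6.65827211e-02]), 'joint_vel': array([ 3.50405369e-04,  1.23992593e-04, -9.09690985e-04, -3.23701554e-03,
       -8.68879054e-05,  6.87984630e-04]), 'tau': array([-6.79278546e-04, -5.31802046e+01, -3.52741206e+01,  7.08357012e-02,
        2.42969021e-02, -9.86493046e-05]), 'ee_pos': array([0.16968319, 0.5228944 , 0.20068604]), 'eef_rot': array([-1.65629866,  1.56964166, -1.97014547]), 'force': array([ 0.91297348, -0.09292465, -0.41083545]), 'moment': array([ 0.01914699, -0.01364123, -0.00919703]), 'grip_width': 0.0937798155764818}
scene {'K': array([[389.99032654,   0.        , 271.43234784],
       [  0.        , 389.99032654, 209.47938752],
       [  0.        ,   0.        ,   1.        ]]), 'origin': array([-0.03498322, -0.58593745,  0.91693408]), 'orientation': array([-2.37010267, -0.01381378, -0.69095172])}
side {'K': array([[418.00178355,   0.        , 280.65404794],
       [  0.        , 418.00178355, 214.0258012 ],
       [  0.        ,   0.        ,   1.        ]]), 'origin': array([0.44166238, 1.02831607, 0.59970931]), 'orientation': array([-2.05446084,  0.00771897, -3.07758378])}
wrist {'K': array([[298.68839438,   0.        , 280.13017644],
       [  0.        , 298.68839438, 209.29651134],
       [  0.        ,   0.        ,   1.        ]]), 'origin': array([0.10705351, 0.54304833, 0.38326184]), 'orientation': array([2.91343427e+00, 1.64833961e-03, 1.25699034e+00])}
0.019
```

View pics/scene1.png

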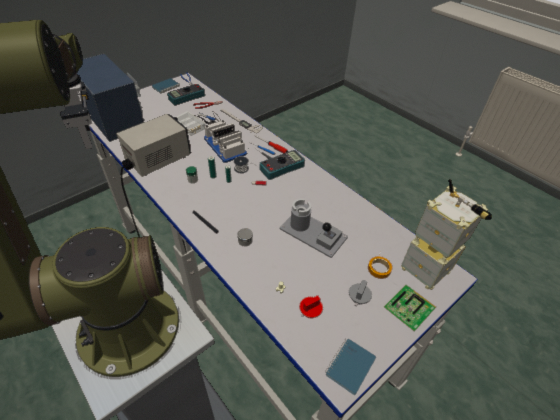

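View pics/side1.png

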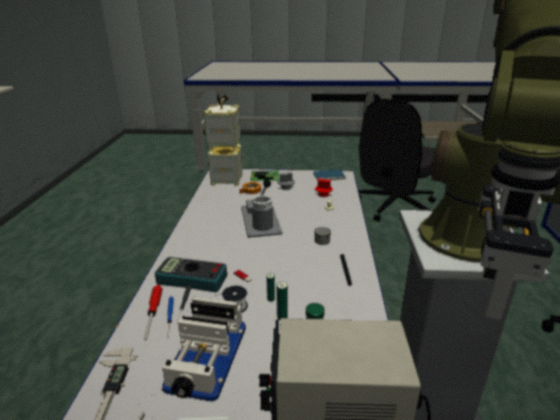

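View pics/wrist1.png

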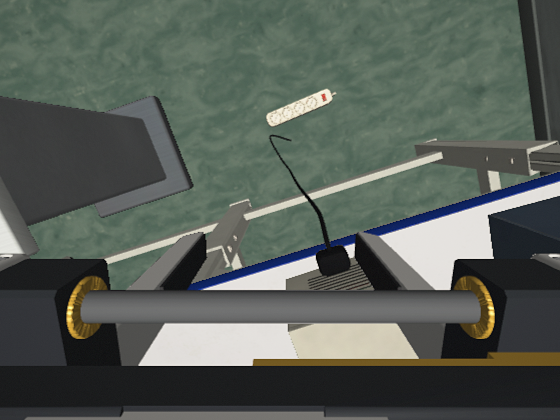

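Scene picture: the cell candidates are at (212,168), which is taller, and (228,174), which is shorter. The cap candidates are a red one at (311,307) and a grey one at (360,292). The tester is at about (312,228) with its lever at (327,232). By the description I choose the shorter cell at (228,174) and the grey cap at (360,292). Next I take close crops and detections.

```bash
cat >> h.py <<'E'
from scipy.spatial.transform import Rotation as R
def ray(c,px,cal=None):
    cal=cal or optics.get_calibration(c)
    d=np.linalg.inv(cal['K'])@np.array([px[0],px[1],1.0]); Rm=R.from_euler('xyz',cal['orientation']).as_matrix()
    d=Rm@d; return cal['origin'],d/np.linalg.norm(d)
def atz(c,px,z,cal=None):
    o,d=ray(c,px,cal); return o+d*(z-o[2])/d[2]
def proj(c,p,cal=None):
    cal=cal or optics.get_calibration(c)
    Rm=R.from_euler('xyz',cal['orientation']).as_matrix()
    q=cal['K']@(Rm.T@(np.asarray(p)-cal['origin'])); return q[:2]/q[2]
E
python3 - <<'E'
from h import *
im=save('scene','s2.png',(180,140,420,340),3.3)
im2=save('side','s3.png',(200,160,360,340),3.3)
Z={'cell':0,'bayonet_cap':0,'cap_grip':.046,'cap_lug':.0035,'tester':0,'tube_mouth':.095,'slot_entry':.095,'slot_pocket':.087,'test_lever_tip':.0934,'tin_a':0,'tin_b':0,'printed_corner':0,'solder_spool':0,'film_tape':0}
for c in ['scene','side']:
  for t in Z:
    r=models.mark_of(t,c)
    print(c,t,[(round(x['score'],2),np.round(x['at'],1).tolist(),np.round(atz(c,x['at'],Z[t])[:2],3).tolist()) for x in r[:4]])
print(ctrl.get_obs()['time_s'])
E
```

```text
scene cell [(0.52, [210.9, 178.3], [0.474, 0.347]), (0.51, [228.9, 180.2], [0.518, 0.299])]
scene bayonet_cap [(0.95, [356.7, 297.7], [0.511, -0.307]), (0.82, [312.7, 311.5], [0.39, -0.262]), (0.39, [363.1, 291.3], [0.54, -0.304])]
scene cap_grip [(0.77, [361.9, 287.7], [0.517, -0.309]), (0.56, [311.7, 300.7], [0.388, -0.254])]
scene cap_lug [(0.66, [366.1, 290.7], [0.545, -0.309]), (0.65, [324.9, 304.2], [0.428, -0.268]), (0.65, [362.7, 286.6], [0.548, -0.295])]
scene tester [(0.85, [298.6, 226.7], [0.562, -0.019])]
scene tube_mouth [(0.65, [299.4, 204.2], [0.562, -0.012])]
scene slot_entry [(0.85, [305.0, 199.7], [0.588, -0.009])]
scene slot_pocket [(0.82, [308.4, 210.2], [0.572, -0.042])]
scene test_lever_tip [(0.55, [326.8, 225.8], [0.566, -0.124])]
scene tin_a [(0.69, [191.6, 180.8], [0.414, 0.378]), (0.55, [244.8, 242.1], [0.392, 0.038])]
scene tin_b [(0.69, [191.6, 180.8], [0.414, 0.378]), (0.55, [244.8, 242.1], [0.392, 0.038])]
scene printed_corner [(0.59, [278.6, 285.9], [0.371, -0.145]), (0.27, [355.9, 297.0], [0.511, -0.304])]
scene solder_spool [(0.61, [246.5, 170.5], [0.
[... 528 characters left out ...]
 [0.569, 0.005])]
side tube_mouth [(0.66, [263.1, 197.8], [0.562, -0.026])]
side slot_entry [(0.59, [253.9, 201.2], [0.586, -0.003])]
side slot_pocket [(0.71, [259.5, 199.7], [0.573, -0.029])]
side test_lever_tip [(0.44, [271.7, 184.7], [0.546, -0.121]), (0.18, [279.3, 187.7], [0.522, -0.1])]
side tin_a [(0.81, [315.7, 325.5], [0.416, 0.375]), (0.72, [325.4, 238.9], [0.386, 0.031])]
side tin_b [(0.81, [315.7, 325.5], [0.416, 0.375]), (0.72, [325.4, 238.9], [0.386, 0.031])]
side printed_corner [(0.61, [246.0, 187.7], [0.654, -0.303]), (0.44, [331.9, 209.0], [0.36, -0.153])]
side solder_spool [(0.58, [229.4, 303.1], [0.605, 0.315])]
side film_tape [(0.76, [245.8, 187.6], [0.654, -0.304])]
1.65
```

View pics/s2.png

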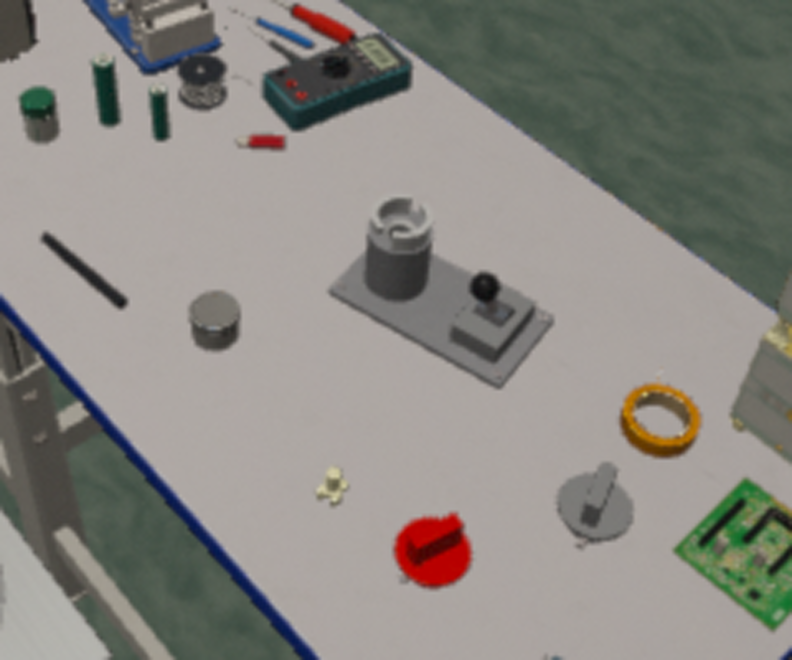

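View pics/s3.png

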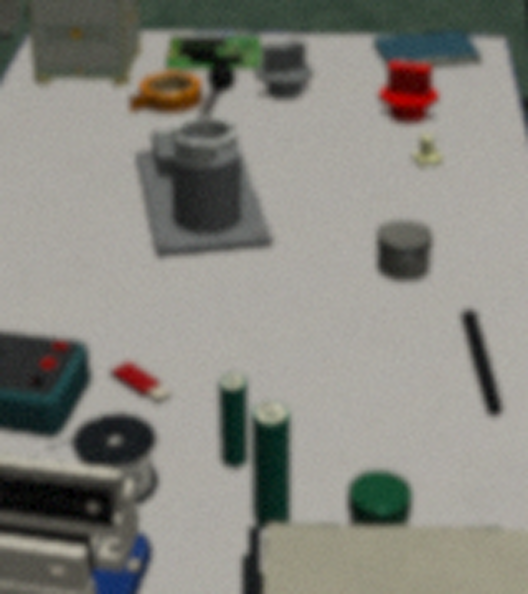

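The crops confirm it. The shorter green cell is at scene (228,174) and the grey cap at (360,292); the taller cell and the red cap are look-alikes. Next I work out the tool axes and where the wrist camera looks.

```bash
cat >> h.py <<'E'
def pose():
    s=ctrl.get_obs(); return s['ee_pos'],R.from_euler('xyz',s['eef_rot']).as_matrix(),s
def down(jaw_deg):
    # tool x down, jaw (y) along world heading jaw_deg
    a=np.radians(jaw_deg); x=np.array([0,0,-1.]); y=np.array([np.cos(a),np.sin(a),0]); return np.column_stack([x,y,np.cross(x,y)])
def delta(p,Rt):
    p0,R0,s=pose()
    t=R0.T@(np.asarray(p)-p0)/.025
    w=R.from_matrix(R0.T@Rt).as_rotvec(degrees=True)/5
    print('pos',np.round(p0,4),'q6',round(s['qpos'][5],3),'jaw',round(np.degrees(np.arctan2(R0[1,1],R0[0,1])),2))
    print('TRANS',np.round(t,3).tolist(),'TURN',np.round(w,3).tolist(),'dist mm',round(25*np.linalg.norm(t),1),'deg',round(5*np.linalg.norm(w),1))
E
python3 - <<'E'
from h import *
p,Rm,s=pose(); print(Rm.round(3))
c=optics.get_calibration('wrist'); Rc=R.from_euler('xyz',c['orientation']).as_matrix()
print('cam in tool',Rm.T@(c['origin']-p)); print((Rm.T@Rc).round(3))
print(proj('wrist',p), [proj('wrist',p+Rm@np.array(v)) for v in ([.019,0,0],[.2,0,0],[.1,0,.0],[.1,0,.1],[.1,0,-.1])])
delta([0.517,0.297,0.2],down(-60))
print(atz('wrist',(280,150),0)-p)
E
```

```text
[[-0.     0.309  0.951]
 [-0.     0.951 -0.309]
 [-1.    -0.     0.   ]]
cam in tool [-0.18249255 -0.0003741  -0.06579922]
[[ 0.001 -0.226  0.974]
 [ 1.     0.    -0.001]
 [-0.     0.974  0.226]]
[280.88084908 244.65651291] [array([280.83135236, 235.47676816]), array([280.59691048, 191.99678323]), array([280.69120306, 209.48444403]), array([280.64973207, 302.51992087]), array([280.73969073, 100.70787264])]
pos [0.1698 0.5231 0.2013] q6 -0.067 jaw 72.02
TRANS [0.051, -4.316, 16.003] TURN [26.404, 0.0, 0.0] dist mm 414.4 deg 132.0
[-0.05105194  0.01575204 -0.20125984]
```

arm_command:
  deltas:
    - {"translation": [-1.6, 0, 0], "turn": [0, 0, 0]}
    - {"translation": [-2.4, 0, 0.5], "turn": [0, 0, 0]}
    - {"translation": [-2.4, -4.3, 16], "turn": [0, 0, 0]}
    - {"translation": [-2.4, -4.3, 16], "turn": [0, 0, 0]}
    - {"translation": [-2.4, -4.3, 16], "turn": [0, 0, 0]}
    - {"translation": [-2.4, -4.3, 16], "turn": [0, 0, 0]}
    - {"translation": [-2.4, -4.3, 16], "turn": [0, 0, 0]}
    - {"translation": [-2.4, -4.3, 16], "turn": [0, 0, 0]}
    - {"translation": [-2.4, -4.3, 16], "turn": [0, 0, 0]}
    - {"translation": [-2.4, -4.3, 16], "turn": [0, 0, 0]}
    - {"translation": [-2.4, -4.3, 16], "turn": [0, 0, 0]}
    - {"translation": [-2.4, -4.3, 16], "turn": [0, 0, 0]}
  gripper: 40

```text
time_s: 2.65
ee_pos: [0.5195, 0.2949, 0.261]
eef_rot: [-0.984, 1.57, -1.3]
force: [-0.3, 0.7, 0.5]
grip_width: 0.0403
```

Run:
```python
from h import *
delta([0.517,0.297,0.25],down(72))
cal=optics.get_calibration('wrist')
save('wrist','w2.png')
for x in models.mark_of('cell','wrist'): print(x['score'],x['at'],atz('wrist',x['at'],0,cal))
for x in models.cut_out('cell','wrist'): print(x['score'],x['box'])
```

```text
pos [0.5195 0.2949 0.261 ] q6 -0.8 jaw 71.92
TRANS [0.441, 0.049, -0.123] TURN [-0.017, 0.002, 0.004] dist mm 11.5 deg 0.1
0.95 [310.9, 149.8] [0.48406578 0.35285273 0.        ]
0.56 [282.3, 186.6] [0.52258065 0.29653763 0.        ]
0.75 [302.4, 143.0, 326.3, 165.0]
0.69 [275.0, 176.1, 288.3, 194.7]
```

View pics/w2.png

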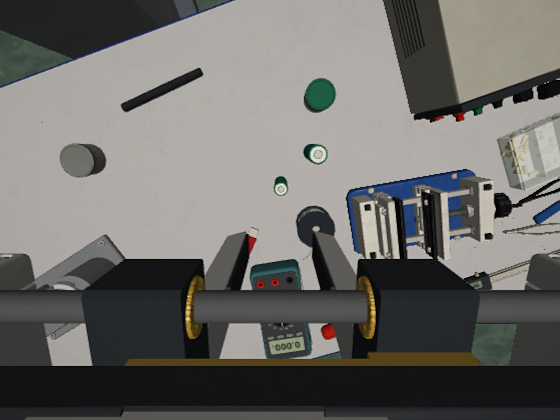

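The wrist picture shows the small cell at (281,186), the big cell at (316,153) and the spool at (316,226). I refine the cell's position on a close crop.

Run:
```python
from h import *
im=cv2.imread('pics/w2.png')
cr=im[165:205,260:305]; cr=cv2.resize(cr,None,fx=12,fy=12,interpolation=cv2.INTER_NEAREST); cv2.imwrite('pics/w2c.png',cr)
cal=optics.get_calibration('wrist')
for px in [(280.5,185.5),(281,186.5)]:
    print(atz('wrist',px,.066,cal),atz('wrist',px,0,cal))
P=[0.5195,0.296]
print(proj('wrist',P+[0.066],cal),proj('wrist',P+[0.],cal))
print([proj('wrist',np.array(P+[0.066])+[.0092*np.cos(a),.0092*np.sin(a),0],cal).round(1).tolist() for a in (0,1.57,3.14,4.71)])
```

```text
[0.50914977 0.29879164 0.066     ] [0.51850634 0.29572619 0.        ]
[0.51056789 0.29899754 0.066     ] [0.52017262 0.29596812 0.        ]
[280.94228104 193.79315538] [280.88055881 186.06979714]
[[283.2, 200.5], [287.8, 191.6], [278.7, 187.0], [274.1, 196.0]]
```

View pics/w2c.png

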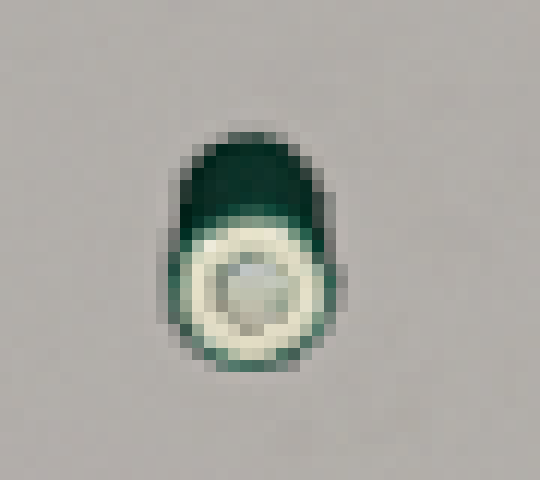

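Run:
```python
from h import *
cal=optics.get_calibration('wrist')
a=atz('wrist',(280.5,188.7),.066,cal);b=atz('wrist',(280.5,182),0,cal);print(a,b)
p=(a+b)/2
delta([p[0],p[1],.10],down(72)); delta([p[0],p[1],.067],down(72))
```

```text
[0.51306025 0.29751173 0.066     ] [0.51350636 0.29736269 0.        ]
pos [0.5182 0.2961 0.2606] q6 -0.796 jaw 71.86
TRANS [6.425, -0.006, -0.2] TURN [-0.028, -0.007, 0.007] dist mm 160.7 deg 0.1
pos [0.5182 0.2961 0.2606] q6 -0.796 jaw 71.86
TRANS [7.745, -0.005, -0.199] TURN [-0.028, -0.007, 0.007] dist mm 193.7 deg 0.1
```

arm_command:
  deltas:
    - {"translation": [1.6, 0, -0.2], "turn": [0, 0, 0]}
    - {"translation": [3.2, 0, -0.2], "turn": [0, 0, 0]}
    - {"translation": [4.8, 0, -0.2], "turn": [0, 0, 0]}
    - {"translation": [6, 0, -0.2], "turn": [0, 0, 0]}
    - {"translation": [6.8, 0, -0.2], "turn": [0, 0, 0]}
    - {"translation": [7.3, 0, -0.2], "turn": [0, 0, 0]}
    - {"translation": [7.72, 0, -0.2], "turn": [0, 0, 0]}
    - {"translation": [7.72, 0, -0.2], "turn": [0, 0, 0]}
    - {"translation": [7.72, 0, -0.2], "turn": [0, 0, 0]}

```text
time_s: 3.55
ee_pos: [0.5124, 0.2994, 0.0691]
eef_rot: [0.825, 1.57, 0.511]
force: [-0.1, -0.5, -0.1]
grip_width: 0.0398
```

Run:
```python
from h import *
delta([.5133,.2974,.067],down(72))
save('wrist','w3.png')
```

```text
pos [0.5124 0.2994 0.0691] q6 -0.79 jaw 72.04
TRANS [0.084, -0.067, 0.058] TURN [0.009, 0.007, -0.008] dist mm 3.1 deg 0.1
```

View pics/w3.png

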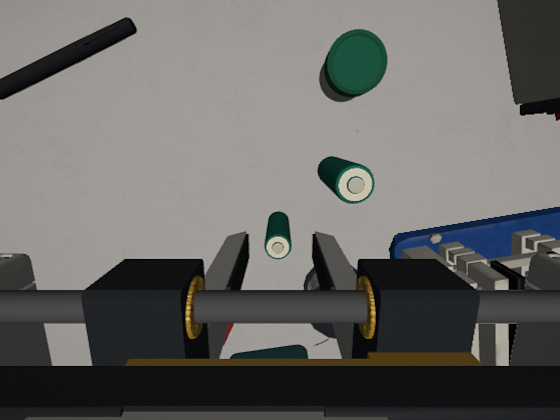

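The cell top is at (278,247), between the fingers. I close on it.

arm_command:
  deltas:
    - {"translation": [0.08, -0.07, 0.05], "turn": [0, 0, 0]}
    - {"translation": [0.08, -0.07, 0.05], "turn": [0, 0, 0]}
    - {"translation": [0.08, -0.07, 0.05], "turn": [0, 0, 0]}
    - {"translation": [0.08, -0.07, 0.05], "turn": [0, 0, 0]}
    - {"translation": [0.08, -0.07, 0.05], "turn": [0, 0, 0]}
  gripper: 10
  force: 25

```text
time_s: 4.02
ee_pos: [0.5131, 0.2969, 0.0665]
eef_rot: [0.844, 1.57, 0.53]
force: [0.6, -0.7, -0.7]
grip_width: 0.0115
```

Run:
```python
from h import *
delta([.515,.15,.25],down(60))
cal=optics.get_calibration('scene')
for q in [(425,270),(405,270),(433,285)]: print(atz('scene',q,0))
p=[0.562,-0.016]
c=optics.get_calibration('wrist')
```

```text
pos [0.5131 0.2969 0.0665] q6 -0.794 jaw 72.02
TRANS [-7.34, -5.564, 1.89] TURN [2.403, 0.003, -0.004] dist mm 235.1 deg 12.0
[ 0.73211084 -0.36957636  0.        ]
[ 0.68727366 -0.33323351  0.        ]
[ 7.06454501e-01 -4.13810554e-01  1.11022302e-16]
```

Run:
```python
from h import *
print(ctrl.get_obs()['grip_width'])
save('wrist','w4.png',(180,160,380,300),4); save('side','s4.png',(180,220,380,370),4)
```

```text
0.011527249639998512
```

View pics/w4.png

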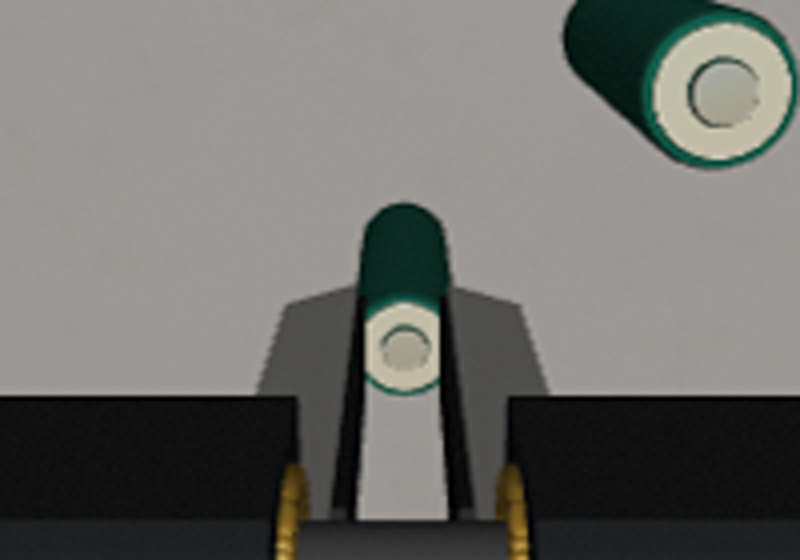

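View pics/s4.png

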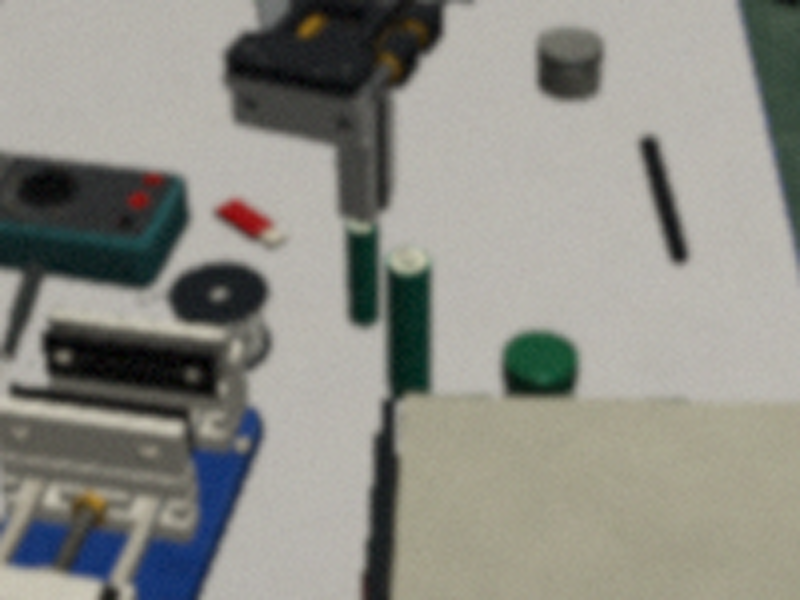

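Run:
```python
from h import *
p,Rm,s=pose(); c=optics.get_calibration('wrist'); sc=optics.get_calibration('side')
for v in [(.019,.0058,-.008),(.019,-.0058,-.008),(.019,.0183,-.008),(-.01,.0058,-.008),(0,0,0),(.019,.0183,0)]:
    q=p+Rm@np.array(v); w=proj('wrist',q,c); d=proj('side',q,sc)
    print(v,((w-[180,160])*4).round(),((d-[180,220])*4).round())
q=np.array([.5133,.2974,.066]); print(((proj('side',q,sc)-[180,220])*4).round(),((proj('side',q-[0,0,.066],sc)-[180,220])*4).round(),((proj('wrist',q,c)-[180,160])*4).round())
print(s['grip_width'],s['force'])
```

```text
(0.019, 0.0058, -0.008) [437. 258.] [375. 258.]
(0.019, -0.0058, -0.008) [370. 258.] [383. 245.]
(0.019, 0.0183, -0.008) [508. 258.] [366. 271.]
(-0.01, 0.0058, -0.008) [442. 311.] [374. 213.]
(0, 0, 0) [404. 339.] [365. 220.]
(0.019, 0.0183, 0) [507. 302.] [352. 268.]
[364. 221.] [366. 318.] [407. 339.]
0.010026782264950896 [-0.10610214  1.23544868  0.51786034]
```

The reading says the fingers closed to 10 mm with nothing between them, and both pictures show the tips near the cell's top rather than 19 mm below it. I measure where the fingertips really are.

Run:
```python
from h import *
p,Rm,s=pose(); print(p,s['grip_width'])
save('wrist','w5.png',(240,190,320,270),9); save('side','s5.png',(230,230,310,310),9)
c=optics.get_calibration('wrist'); sc=optics.get_calibration('side')
for t in (-.02,-.01,0,.01,.019):
    r=[]
    for yy in (.005,-.005,.0175):
      for zz in (-.008,.008):
        q=p+Rm@np.array((t,yy,zz)); r+=[((proj('wrist',q,c)-[240,190])*9).round().tolist(),((proj('side',q,sc)-[230,230])*9).round().tolist()]
    print(t,r)
```

```text
[0.51299746 0.29692506 0.06637664] 0.010026782264950896
-0.02 [[447.0, 481.0], [393.0, 353.0], [446.0, 714.0], [330.0, 339.0], [290.0, 481.0], [409.0, 330.0], [292.0, 714.0], [347.0, 316.0], [644.0, 481.0], [372.0, 383.0], [638.0, 714.0], [309.0, 368.0]]
-0.01 [[443.0, 431.0], [393.0, 388.0], [441.0, 653.0], [331.0, 374.0], [294.0, 431.0], [409.0, 365.0], [296.0, 653.0], [347.0, 351.0], [628.0, 431.0], [373.0, 418.0], [623.0, 653.0], [310.0, 403.0]]
0 [[439.0, 386.0], [394.0, 423.0], [437.0, 598.0], [332.0, 408.0], [298.0, 386.0], [410.0, 399.0], [299.0, 598.0], [348.0, 385.0], [615.0, 386.0], [373.0, 453.0], [610.0, 598.0], [311.0, 438.0]]
0.01 [[435.0, 345.0], [395.0, 457.0], [434.0, 548.0], [333.0, 442.0], [301.0, 345.0], [410.0, 433.0], [302.0, 548.0], [349.0, 419.0], [603.0, 345.0], [374.0, 487.0], [598.0, 548.0], [312.0, 472.0]]
0.019 [[432.0, 312.0], [395.0, 487.0], [431.0, 506.0], [334.0, 473.0], [304.0, 312.0], [411.0, 464.0], [305.0, 506.0], [350.0, 449.0], [593.0, 312.0], [375.0, 518.0], [589.0, 507.0], [313.0, 503.0]]
```

View pics/w5.png

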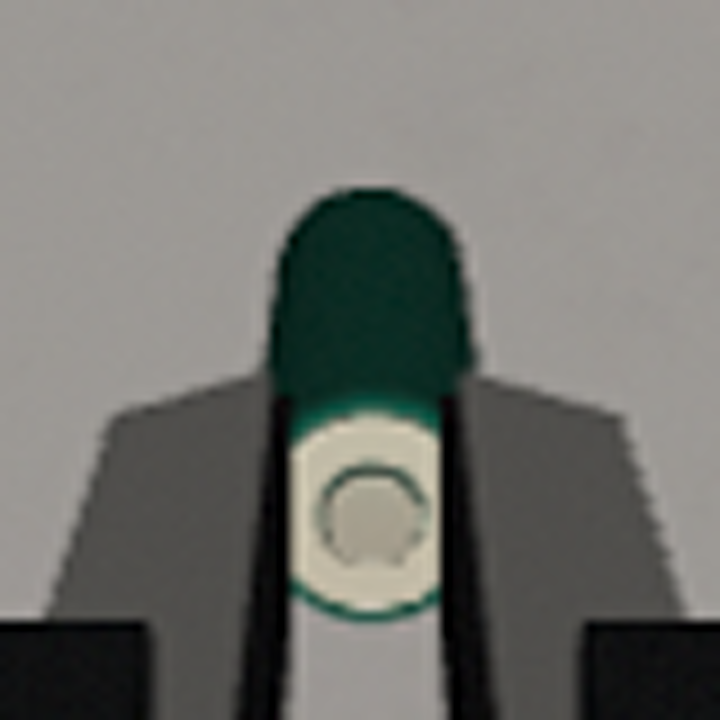

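View pics/s5.png

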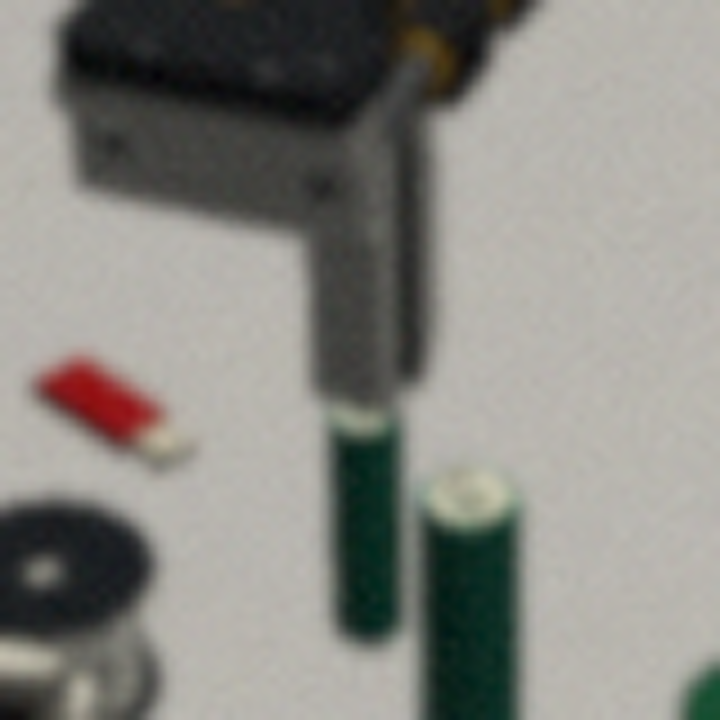

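Both views put the fingertips at about the TCP level or a few mm behind it, not 19 mm ahead. They are above the cell's top and touch nothing. I open, go 24 mm lower (safe under either reading) and look again.

arm_command:
  deltas:
    - {"translation": [0, 0, 0], "turn": [0, 0, 0]}
    - {"translation": [0, 0, 0], "turn": [0, 0, 0]}
    - {"translation": [0, 0, 0], "turn": [0, 0, 0]}
    - {"translation": [0, 0, 0], "turn": [0, 0, 0]}
    - {"translation": [0.3, 0, 0], "turn": [0, 0, 0]}
    - {"translation": [0.6, 0, 0], "turn": [0, 0, 0]}
    - {"translation": [0.96, 0, 0], "turn": [0, 0, 0]}
    - {"translation": [0.96, 0, 0], "turn": [0, 0, 0]}
    - {"translation": [0.96, 0, 0], "turn": [0, 0, 0]}
  gripper: 40

```text
time_s: 4.97
ee_pos: [0.5125, 0.2967, 0.0413]
eef_rot: [-2.359, 1.569, -2.673]
force: [-0.2, -0.0, 0.6]
grip_width: 0.0401
```

Run:
```python
from h import *
p,Rm,s=pose(); print(p,s['grip_width'],s['force'])
save('wrist','w6.png',(200,170,360,290),5); save('side','s6.png',(230,230,310,310),9)
```

```text
[0.51254112 0.29669336 0.04128214] 0.04007665482123152 [-0.1575902  -0.02763488  0.57622114]
```

View pics/w6.png

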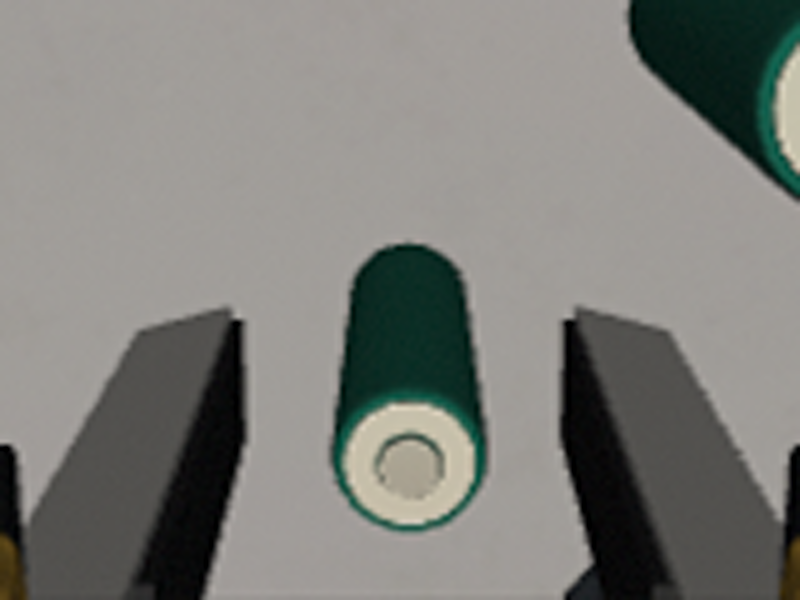

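View pics/s6.png

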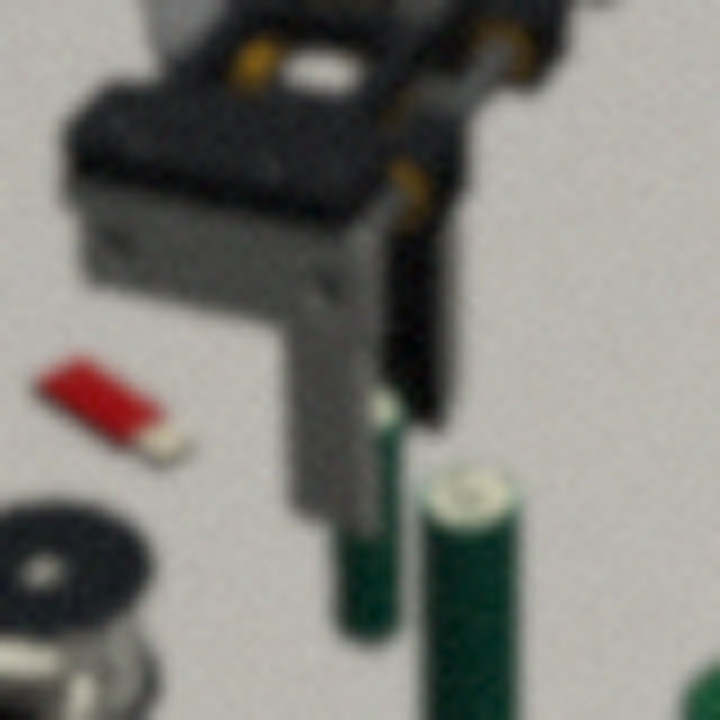

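Run:
```python
from h import *
p,Rm,s=pose(); sc=optics.get_calibration('side')
for t in (-.02,-.01,-.003,.005):
    print(t,[((proj('side',p+Rm@np.array((t,y,z)),sc)-[230,230])*9).round().tolist() for y in (.02,.0325,-.02,-.0325) for z in (-.008,.008)])
for P in [(.5133,.2974,0),(.5133,.2974,.066)]: print(((proj('side',P,sc)-[230,230])*9).round())
```

```text
-0.02 [[370.0, 473.0], [307.0, 458.0], [349.0, 503.0], [285.0, 488.0], [433.0, 379.0], [373.0, 365.0], [452.0, 351.0], [392.0, 338.0]]
-0.01 [[370.0, 507.0], [308.0, 492.0], [349.0, 538.0], [287.0, 523.0], [434.0, 413.0], [373.0, 399.0], [453.0, 384.0], [393.0, 371.0]]
-0.003 [[371.0, 531.0], [309.0, 516.0], [350.0, 562.0], [287.0, 547.0], [434.0, 436.0], [374.0, 422.0], [453.0, 408.0], [393.0, 394.0]]
0.005 [[371.0, 558.0], [310.0, 543.0], [351.0, 589.0], [288.0, 574.0], [434.0, 462.0], [374.0, 448.0], [453.0, 434.0], [394.0, 420.0]]
[374. 625.]
[370. 406.]
```

The fingertips straddle the cell, 11–18 mm below its top by the different measures. That is the overlap I want, so I close here.

arm_command:
  deltas:
    - {"translation": [0, 0, 0], "turn": [0, 0, 0]}
    - {"translation": [0, 0, 0], "turn": [0, 0, 0]}
    - {"translation": [0, 0, 0], "turn": [0, 0, 0]}
    - {"translation": [0, 0, 0], "turn": [0, 0, 0]}
    - {"translation": [0, 0, 0], "turn": [0, 0, 0]}
    - {"translation": [-0.2, 0, 0], "turn": [0, 0, 0]}
    - {"translation": [-0.6, 0, 0], "turn": [0, 0, 0]}
    - {"translation": [-1, 0, 0], "turn": [0, 0, 0]}
    - {"translation": [-1, 0, 0], "turn": [0, 0, 0]}
  gripper: 8
  force: 25

```text
time_s: 5.82
ee_pos: [0.514, 0.2975, 0.0701]
eef_rot: [0.775, 1.567, 0.462]
force: [-0.2, 0.2, -0.3]
grip_width: 0.0179
```

Run:
```python
from h import *
p,Rm,s=pose(); print(p,s['grip_width'],s['force'])
save('wrist','w7.png',(200,170,360,290),5); save('side','s7.png',(230,230,310,310),9)
```

```text
[0.51401621 0.29745272 0.07011151] 0.017860037867948493 [-0.19223425  0.20760486 -0.34940388]
```

View pics/w7.png

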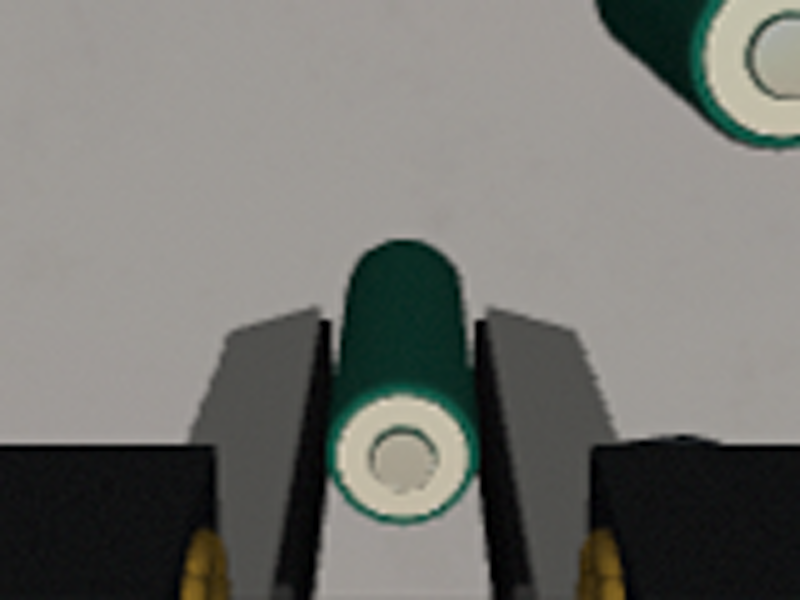

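View pics/s7.png

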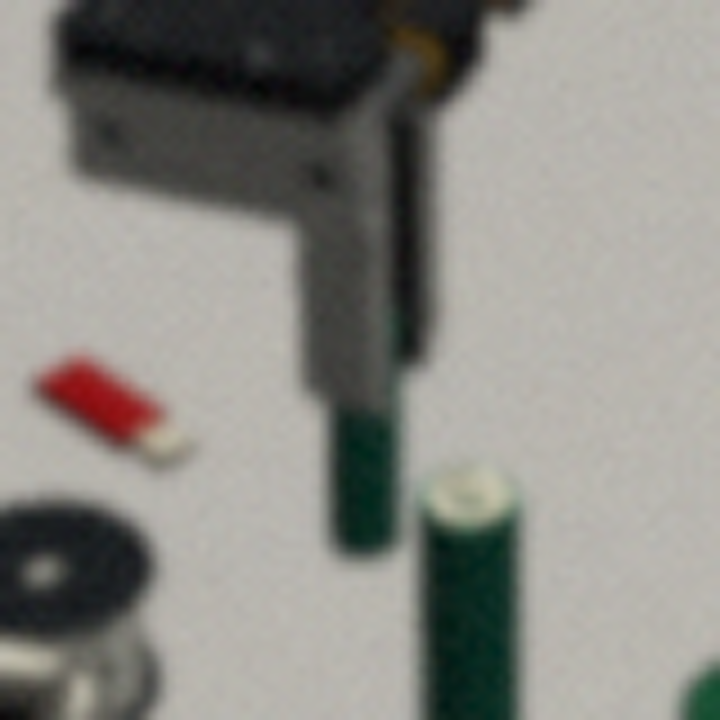

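The cell is held (width 17.9 mm) and lifted with its underside about 29 mm up. Now I carry it beyond the tester so the wrist camera can see the tester.

arm_command:
  deltas:
    - {"translation": [-1.5, 0, 0], "turn": [0, 0, 0]}
    - {"translation": [-3, 0, 0], "turn": [0, 0, 0]}
    - {"translation": [-4.5, -0.5, 0.4], "turn": [0, 0, 0]}
    - {"translation": [-6, -1.7, 1.4], "turn": [0, 0, 0]}
    - {"translation": [-7.2, -3, 2.4], "turn": [0, 0, 0]}
    - {"translation": [-7.2, -4.3, 3.5], "turn": [0, 0, 0]}
    - {"translation": [-7.2, -5.6, 4.6], "turn": [0, 0, 0]}
    - {"translation": [-7.2, -6.9, 5.7], "turn": [0, 0, 0]}
    - {"translation": [-7.2, -8.2, 6.8], "turn": [0, 0, 0]}
    - {"translation": [-7.2, -9.5, 7.9], "turn": [0, 0, 0]}
    - {"translation": [-7.2, -10.7, 9], "turn": [0, 0, 0]}
    - {"translation": [-7.2, -11.5, 9.6], "turn": [0, 0, 0]}

```text
time_s: 6.92
ee_pos: [0.6511, -0.048, 0.2468]
eef_rot: [-3.007, 1.57, 2.962]
force: [0.1, 0.8, -0.5]
grip_width: 0.0178
```

arm_command:
  deltas:
    - {"translation": [0, 0, 0], "turn": [0, 0, 0]}
    - {"translation": [0, 0, 0], "turn": [0, 0, 0]}
    - {"translation": [0, 0, 0], "turn": [0, 0, 0]}

```text
time_s: 7.17
ee_pos: [0.6505, -0.0458, 0.2467]
eef_rot: [3.141, 1.57, 2.827]
force: [-0.2, 0.3, -0.3]
grip_width: 0.018
```

Run:
```python
from h import *
p,Rm,s=pose(); print(p,s['grip_width'],s['qpos'].round(2))
cal=optics.get_calibration('wrist'); np.save('cal8.npy',cal,allow_pickle=True)
save('wrist','w8.png')
Z={'tester':0,'tube_mouth':.095,'slot_entry':.095,'slot_pocket':.087,'test_lever_tip':.0934}
for t in Z:
    r=models.mark_of(t,'wrist')
    print(t,[(round(x['score'],2),np.round(x['at'],1).tolist(),np.round(atz('wrist',x['at'],Z[t],cal)[:2],4).tolist()) for x in r[:3]])
```

```text
[ 0.65048788 -0.04576223  0.24672336] 0.017973167955897967 [-0.13  0.51  1.12  0.    1.51 -1.38]
tester [(0.96, [280.8, 125.6], [0.5694, -0.0191])]
tube_mouth [(0.85, [282.1, 116.9], [0.5654, -0.0165]), (0.2, [85.2, 166.2], [0.5477, -0.2409])]
slot_entry [(0.57, [295.0, 137.1], [0.5898, -0.0096]), (0.46, [133.1, 6.9], [0.4201, -0.1251])]
slot_pocket [(0.63, [268.5, 136.1], [0.5797, -0.037]), (0.37, [294.8, 139.5], [0.5922, -0.0102])]
test_lever_tip [(0.9, [185.6, 146.1], [0.5618, -0.1269])]
```

View pics/w8.png

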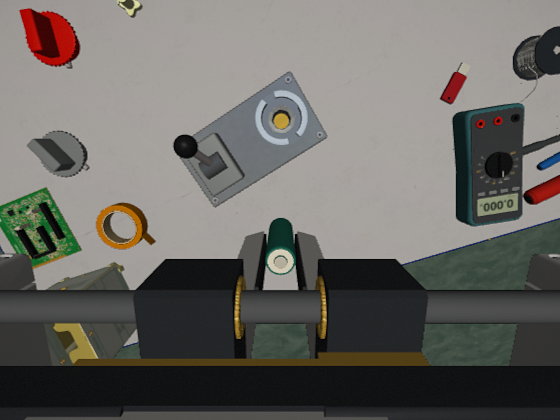

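The wrist picture shows the tube at (282,119), the lever ball at (186,146), the base plate corners near (290,72), (327,135) and (217,206), and the grey cap at (65,152).

Run:
```python
from h import *
im=cv2.imread('pics/w8.png')
cv2.imwrite('pics/w8c.png',cv2.resize(im[60:215,160:340],None,fx=4.4,fy=4.4,interpolation=cv2.INTER_CUBIC))
cv2.imwrite('pics/w8d.png',cv2.resize(im[110:190,15:105],None,fx=8,fy=8,interpolation=cv2.INTER_CUBIC))
```

```text
(no output)
```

View pics/w8c.png

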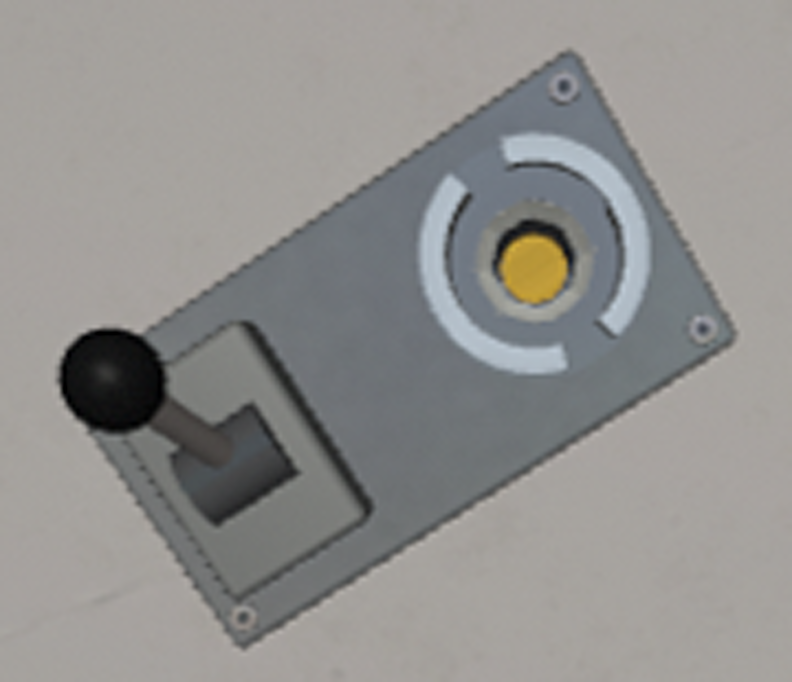

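View pics/w8d.png

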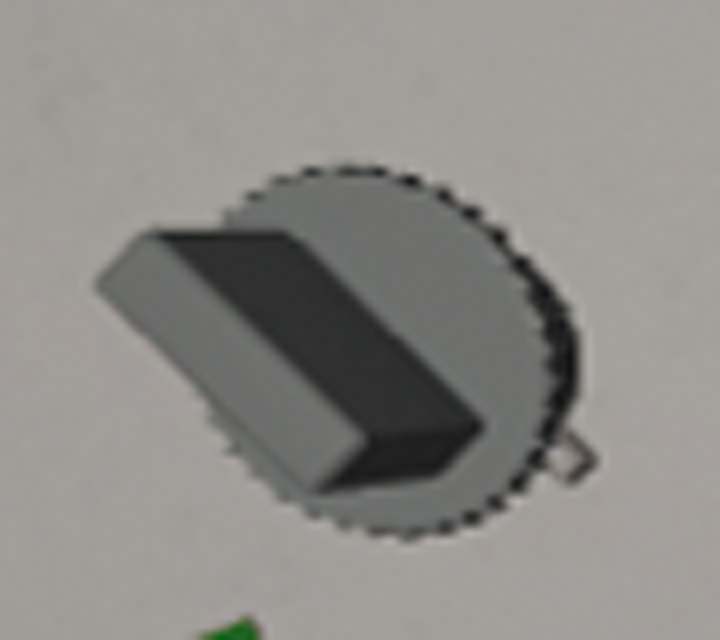

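```bash
cat > fit.py <<'E'
from h import *
from scipy.optimize import least_squares
cal=np.load('cal8.npy',allow_pickle=True).item()
def fit(obj,px,x0,free=False):
    obj=np.array(obj,float);px=np.array(px,float)
    def f(v):
        c,s=np.cos(v[2]),np.sin(v[2]); P=obj.copy(); P[:,0]=v[0]+c*obj[:,0]-s*obj[:,1]; P[:,1]=v[1]+s*obj[:,0]+c*obj[:,1]
        if free: P[:,2]+=v[3]
        return (np.array([proj('wrist',q,cal) for q in P])-px).ravel()
    r=least_squares(f,x0+([0] if free else []),loss='soft_l1')
    v=r.x; print('x,y',v[:2].round(4),'yaw',np.degrees(v[2]).round(2),v[3:].round(4),'res px',f(v).round(1).reshape(-1,2).tolist()); return v
if __name__=='__main__':
    k=lambda u,v:((u+.5)/4.4+160-.5,(v+.5)/4.4+60-.5)
    obj=[(-.05,.045,.01),(.05,.045,.01),(.05,-.145,.01),(0,0,.095),(-.0336,-.105,.0934)]
    px=[k(575,50),k(736,342),k(244,647),k(534,254),k(112,380)]
    for fr in (0,1): fit(obj,px,[.565,-.015,.2],fr)
    k2=lambda u,v:((u+.5)/8+15-.5,(v+.5)/8+110-.5)
    obj=[(.022,.007,.056),(.022,-.007,.056),(-.022,.007,.056),(-.022,-.007,.056),(.0285,0,.0035)]
    # +x lug end assumed at the visible lug
    px=[k2(368,438),k2(318,492),k2(155,232),k2(97,285),k2(585,458)]
    for y0 in (0,1.57,3.14,4.71):
        for o in (obj,):
            fit(o,px,[.51,-.3,y0])
    px2=[px[1],px[0],px[3],px[2],px[4]]
    for fr in (0,1):
      for y0 in (0,1.57,3.14,4.71): fit(obj,px2,[.51,-.3,y0],fr)
E
python3 fit.py
```

```text
x,y [ 0.567  -0.0178] yaw 14.33 [] res px [[-0.4, -0.8], [1.8, -0.3], [-0.4, 2.9], [0.5, 1.4], [-0.7, -0.8]]
x,y [ 0.5662 -0.0181] yaw 13.97 [-0.0072] res px [[-0.7, -0.1], [0.5, -0.5], [-0.3, 0.9], [-0.1, 1.2], [0.5, -2.1]]
x,y [ 0.5145 -0.308 ] yaw 23.55 [] res px [[1.0, -0.0], [0.1, 0.8], [-0.9, -1.6], [-0.8, -0.4], [0.7, 1.3]]
x,y [ 0.5145 -0.308 ] yaw 23.55 [] res px [[1.0, -0.0], [0.1, 0.8], [-0.9, -1.6], [-0.8, -0.4], [0.7, 1.3]]
x,y [ 0.5145 -0.308 ] yaw 23.55 [] res px [[1.0, -0.0], [0.1, 0.8], [-0.9, -1.6], [-0.8, -0.4], [0.7, 1.3]]
x,y [ 0.5145 -0.308 ] yaw 383.55 [] res px [[1.0, -0.0], [0.1, 0.8], [-0.9, -1.6], [-0.8, -0.4], [0.7, 1.3]]
x,y [ 0.5149 -0.312 ] yaw 33.18 [] res px [[5.4, -8.3], [-6.4, 7.3], [1.1, -5.3], [-11.6, 10.5], [0.3, 0.0]]
x,y [ 0.5149 -0.312 ] yaw 33.18 [] res px [[5.4, -8.3], [-6.4, 7.3], [1.1, -5.3], [-11.6, 10.5], [0.3, 0.0]]
x,y [ 0.5149 -0.312 ] yaw 33.18 [] res px [[5.4, -8.3], [-6.4, 7.3], [1.1, -5.3], [-11.6, 10.5], [0.3, 0.0]]
x,y [ 0.5149 -0.312 ] yaw 393.18 [] res px [[5.4, -8.3], [-6.4, 7.3], [1.1, -5.3], [-11.6, 10.5], [0.3, 0.0]]
x,y [ 0.5051 -0.3618] yaw 33.5 [-0.0767] res px [[9.3, -8.0], [-1.5, 6.1], [10.6, -0.9], [-1.2, 13.3], [-0.5, -0.4]]
x,y [ 0.5051 -0.3618] yaw 33.5 [-0.0767] res px [[9.3, -8.0], [-1.5, 6.1], [10.5, -0.9], [-1.2, 13.3], [-0.5, -0.4]]
x,y [ 0.5051 -0.3618] yaw 33.5 [-0.0767] res px [[9.3, -8.0], [-1.5, 6.1], [10.6, -0.9], [-1.2, 13.3], [-0.5, -0.4]]
x,y [ 0.5051 -0.3618] yaw 393.5 [-0.0767] res px [[9.3, -8.0], [-1.5, 6.1], [10.5, -0.9], [-1.2, 13.3], [-0.5, -0.4]]
```

Run:
```python
from h import *
delta([.5646,-.0174,.165],down(72))
```

```text
pos [ 0.6506 -0.0451  0.2475] q6 -1.384 jaw 72.09
TRANS [3.299, -0.003, -3.615] TURN [0.018, 0.003, -0.001] dist mm 122.4 deg 0.1
```

arm_command:
  deltas:
    - {"translation": [0, 0, -1.2], "turn": [0, 0, 0]}
    - {"translation": [0.6, 0, -2.4], "turn": [0, 0, 0]}
    - {"translation": [1.8, 0, -3.4], "turn": [0, 0, 0]}
    - {"translation": [2.8, 0, -3.62], "turn": [0, 0, 0]}
    - {"translation": [3.3, 0, -3.62], "turn": [0, 0, 0]}
    - {"translation": [3.3, 0, -3.62], "turn": [0, 0, 0]}
    - {"translation": [3.3, 0, -3.62], "turn": [0, 0, 0]}

```text
time_s: 8.05
ee_pos: [0.5647, -0.0178, 0.1652]
eef_rot: [-1.742, 1.571, -2.055]
force: [0.5, -0.2, -0.4]
grip_width: 0.0172
```

Run:
```python
from h import *
p,Rm,s=pose(); print(p,s['grip_width'],s['force'])
save('wrist','w9.png',(180,100,380,290),4); save('side','s9.png',(220,140,320,240),6);save('scene','c9.png',(250,130,370,250),5)
```

```text
[ 0.56472275 -0.0177861   0.16517857] 0.017240345995444085 [ 0.4878697  -0.19679945 -0.3536323 ]
```

View pics/w9.png

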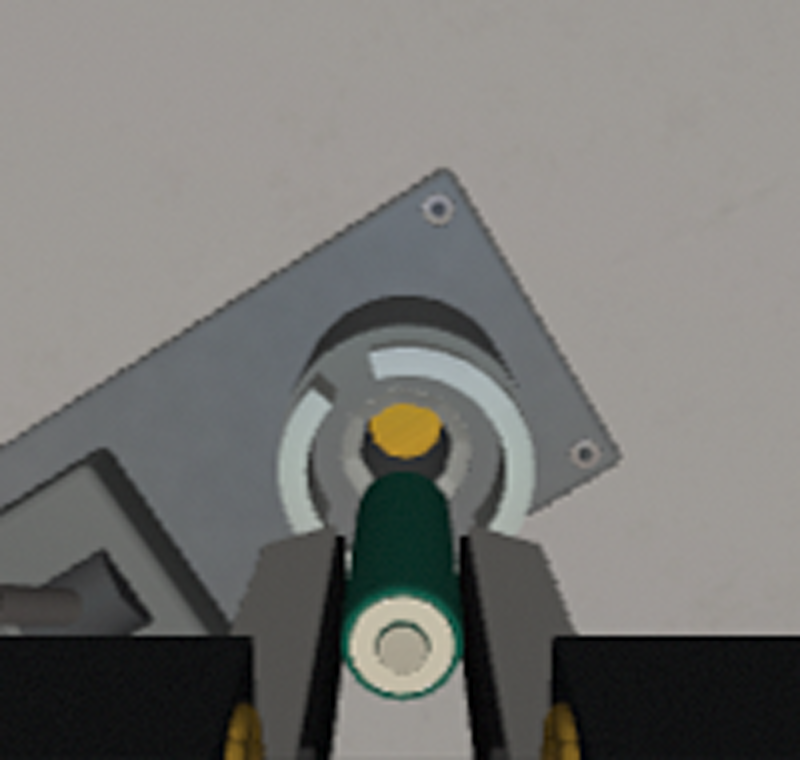

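View pics/s9.png

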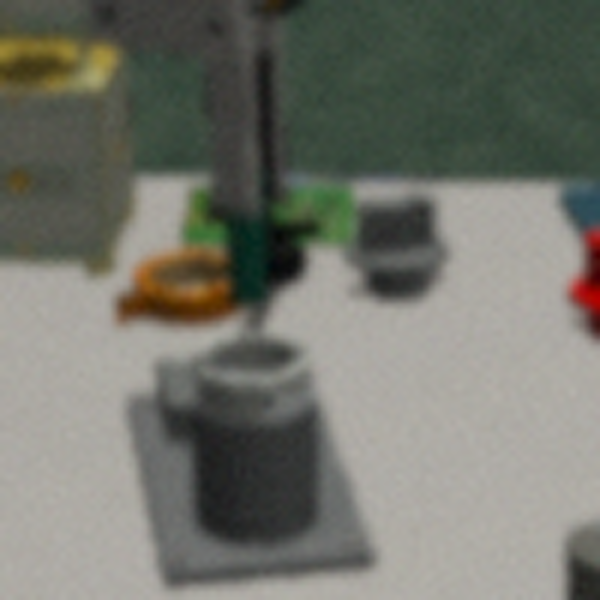

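View pics/c9.png

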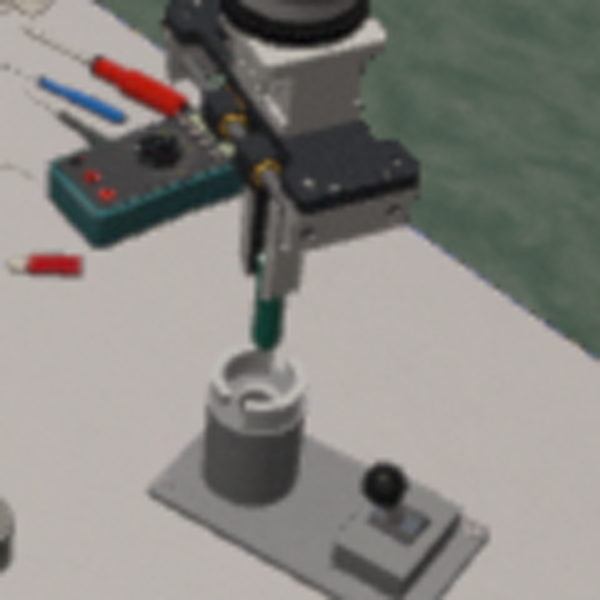

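Run:
```python
from h import *
for dz in (0,.007):
  cal=optics.get_calibration('wrist'); cal['origin']=cal['origin']+[0,0,dz]
  print('wrist cell bottom',atz('wrist',(280.5,229.5),.123,cal),'ring',atz('wrist',(281.4,217.5),.095,cal))
print('side bottom',atz('side',(220+250/6,140+297/6),.123),'mouth',atz('side',(220+256/6,140+356/6),.095))
print('scene bottom',atz('scene',(250+266/5,130+345/5),.123),'mouth',atz('scene',(250+260/5,130+377/5),.095))
```

```text
wrist cell bottom [ 0.56814038 -0.01923179  0.123     ] ring [ 0.56611661 -0.01771683  0.095     ]
wrist cell bottom [ 0.57018555 -0.01988737  0.123     ] ring [ 0.56787989 -0.01825813  0.095     ]
side bottom [ 0.56511951 -0.02000555  0.123     ] mouth [ 0.56267998 -0.0156777   0.095     ]
scene bottom [ 0.5651084  -0.02309284  0.123     ] mouth [ 0.56489422 -0.02104839  0.095     ]
```

arm_command:
  deltas:
    - {"translation": [0, 0.04, -0.09], "turn": [0, 0, 0]}
    - {"translation": [0.6, 0.04, -0.09], "turn": [0, 0, 0]}
    - {"translation": [1.2, 0.04, -0.09], "turn": [0, 0, 0]}
    - {"translation": [1.7, 0.04, -0.09], "turn": [0, 0, 0]}
    - {"translation": [2.0, 0.04, -0.09], "turn": [0, 0, 0]}
    - {"translation": [2.2, 0.04, -0.09], "turn": [0, 0, 0]}
    - {"translation": [2.2, 0.04, -0.09], "turn": [0, 0, 0]}

```text
time_s: 8.78
ee_pos: [0.5627, -0.0164, 0.1093]
eef_rot: [-2.896, 1.57, 3.073]
force: [0.6, -0.4, -0.7]
grip_width: 0.0176
```

Run:
```python
from h import *
p,Rm,s=pose(); print(p,s['grip_width'],s['force'],s['moment'])
save('wrist','w10.png',(180,100,380,290),4); save('side','s10.png',(220,140,320,240),6)
```

```text
[ 0.56265503 -0.01640407  0.10930697] 0.017606871631719624 [ 0.63566682 -0.43718361 -0.74227069] [ 0.01914528 -0.01842261 -0.00222552]
```

View pics/w10.png

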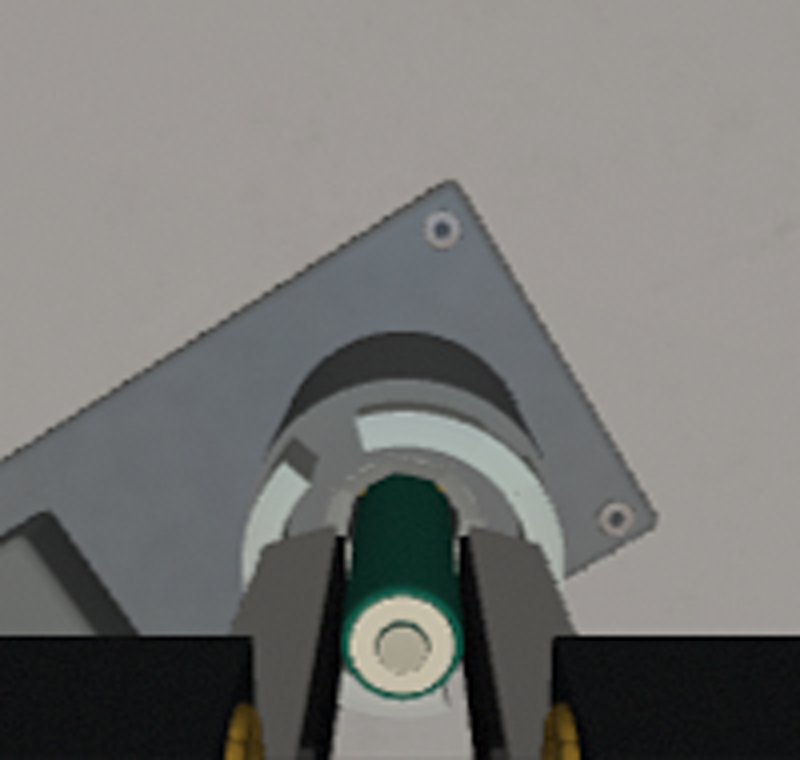

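View pics/s10.png

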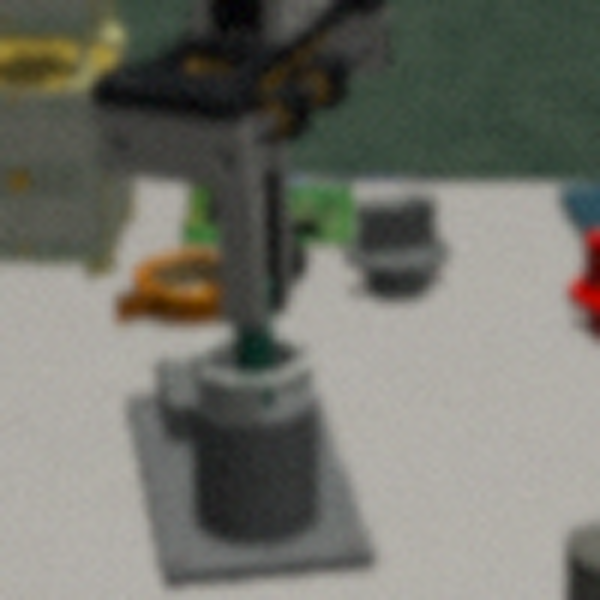

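The cell is inside the lead-in and centred, with no contact force. I go on down.

arm_command:
  deltas:
    - {"translation": [0.25, 0, 0], "turn": [0, 0, 0]}
    - {"translation": [0.5, 0, 0], "turn": [0, 0, 0]}
    - {"translation": [0.7, 0, 0], "turn": [0, 0, 0]}
    - {"translation": [0.75, 0, 0], "turn": [0, 0, 0]}
    - {"translation": [0.75, 0, 0], "turn": [0, 0, 0]}

```text
time_s: 9.3
ee_pos: [0.5625, -0.0164, 0.0904]
eef_rot: [-2.918, 1.57, 3.051]
force: [-1.2, -0.4, -0.3]
grip_width: 0.0178
```

Run:
```python
from h import *
p,Rm,s=pose(); print(p,s['grip_width'],s['force'],s['moment'])
save('wrist','w11.png',(180,100,380,290),4); save('side','s11.png',(220,140,320,240),6)
```

```text
[ 0.56253022 -0.01640809  0.09041238] 0.017763948962112988 [-1.20288468 -0.41663517 -0.2588852 ] [-0.00351068 -0.03571154  0.03057952]
```

View pics/w11.png

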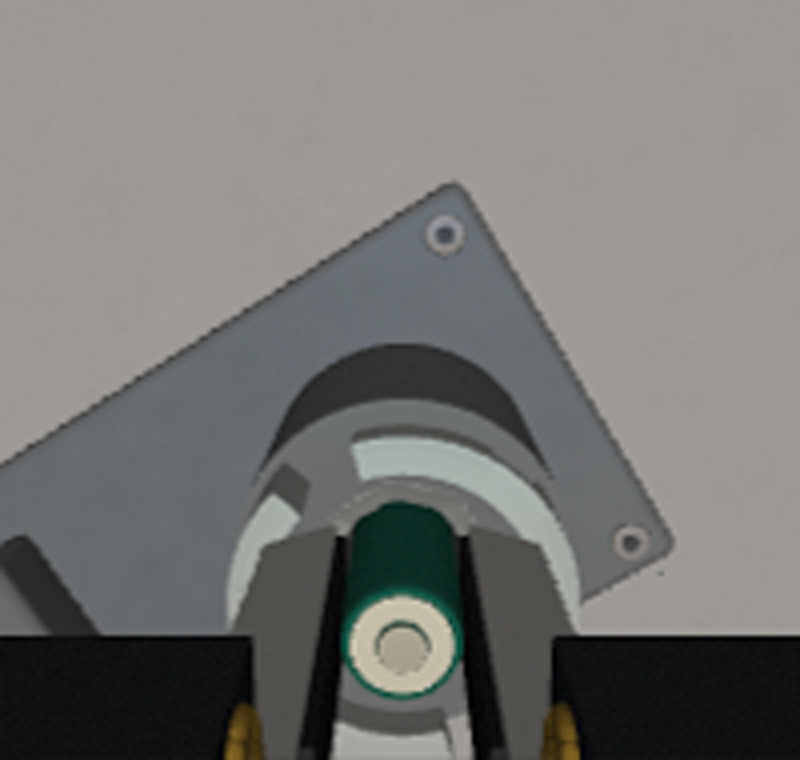

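View pics/s11.png

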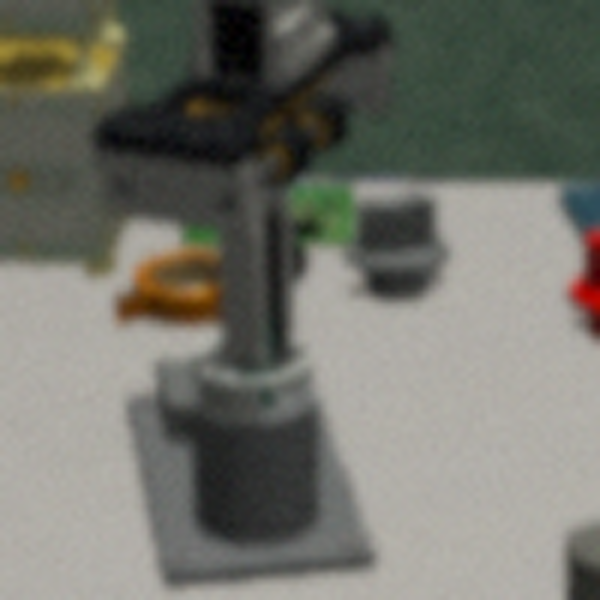

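The fingertips are above the rim and the cell is down in the bore. I release, then rise.

arm_command:
  deltas:
    - {"translation": [0, 0, 0], "turn": [0, 0, 0]}
    - {"translation": [0, 0, 0], "turn": [0, 0, 0]}
    - {"translation": [0, 0, 0], "turn": [0, 0, 0]}
    - {"translation": [0, 0, 0], "turn": [0, 0, 0]}
    - {"translation": [-1, 0, 0], "turn": [0, 0, 0]}
    - {"translation": [-2.5, 0, 0], "turn": [0, 0, 0]}
    - {"translation": [-4, 0, 0], "turn": [0, 0, 0]}
    - {"translation": [-4.5, 0, 0], "turn": [0, 0, 0]}
    - {"translation": [-4.5, 0, 0], "turn": [0, 0, 0]}
  gripper: 34

```text
time_s: 10.15
ee_pos: [0.5641, -0.0165, 0.2074]
eef_rot: [0.218, 1.564, -0.096]
force: [1.1, -1.0, 0.2]
grip_width: 0.0339
```

Run:
```python
from h import *
p,Rm,s=pose(); print(p,s['grip_width'],s['force'],s['qpos'].round(2))
save('wrist','w12.png',(180,100,380,290),4); save('scene','c12.png',(250,130,370,250),5)
delta([.52,-.22,.23],down(23.5+90-180))
delta([.52,-.22,.23],down(23.5+90))
```

```text
[ 0.56406765 -0.01653107  0.20744864] 0.03388540124068124 [ 1.14868272 -1.02356256  0.22171704] [-0.09  0.32  1.48 -0.    1.34 -1.35]
pos [ 0.5626 -0.0164  0.2031] q6 -1.351 jaw 72.02
TRANS [-1.078, -8.271, 0.892] TURN [27.704, -0.0, 0.002] dist mm 209.7 deg 138.5
pos [ 0.5626 -0.0164  0.2031] q6 -1.351 jaw 72.02
TRANS [-1.078, -8.271, 0.892] TURN [-8.296, -0.001, -0.0] dist mm 209.7 deg 41.5
```

View pics/w12.png

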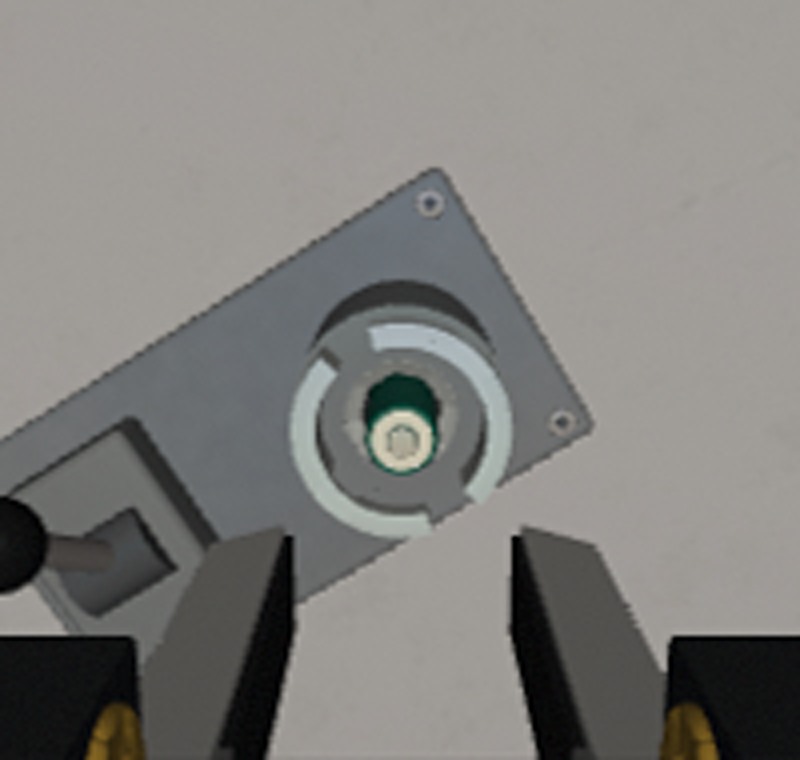

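View pics/c12.png

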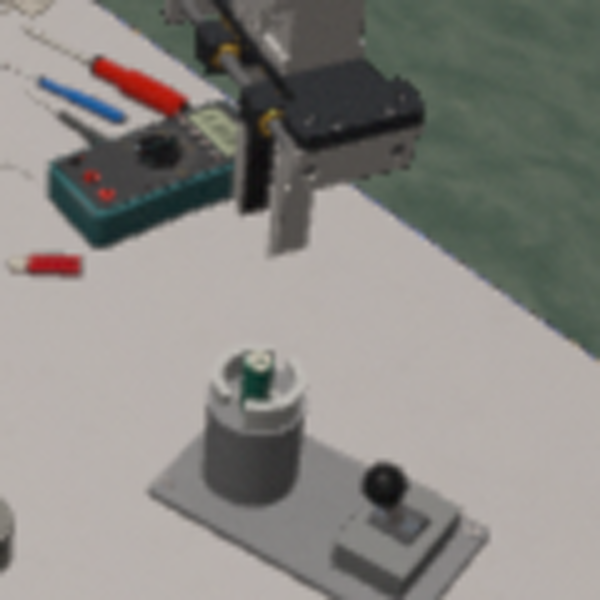

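The cell stands in the bore, with its button up at crop (402,440) and above the rim. Now I go over the grey cap. A jaw heading near 111° keeps the last joint inside its range here and leaves room for the 75° turn later.

arm_command:
  deltas:
    - {"translation": [0, -1.5, 0.2], "turn": [-1.3, 0, 0]}
    - {"translation": [0, -3, 0.4], "turn": [-2.6, 0, 0]}
    - {"translation": [0, -4.5, 0.7], "turn": [-3.9, 0, 0]}
    - {"translation": [0, -6, 0.9], "turn": [-5.2, 0, 0]}
    - {"translation": [0, -7.5, 1.1], "turn": [-6.5, 0, 0]}
    - {"translation": [0, -9, 1.4], "turn": [-7.8, 0, 0]}
    - {"translation": [0, -10.5, 1.6], "turn": [-7.8, 0, 0]}
    - {"translation": [0, -11.7, 1.8], "turn": [-7.8, 0, 0]}
    - {"translation": [0, -11.7, 1.8], "turn": [-7.8, 0, 0]}
    - {"translation": [0, -11.7, 1.8], "turn": [-7.8, 0, 0]}
    - {"translation": [0, -11.7, 1.8], "turn": [-7.8, 0, 0]}
  gripper: 50

```text
time_s: 11.17
ee_pos: [0.515, -0.3078, 0.202]
eef_rot: [2.096, 1.568, 2.463]
force: [-0.0, 0.3, -0.5]
grip_width: 0.0503
```

Run:
```python
from h import *
p,Rm,s=pose(); print(p,s['grip_width'],s['force'],s['qpos'].round(3))
cal=optics.get_calibration('wrist'); np.save('cal8.npy',cal,allow_pickle=True)
im=save('wrist','w13.png',(200,110,360,230),5)
delta([.5145,-.308,.2],down(111))
```

```text
[ 0.51503031 -0.30782955  0.2020077 ] 0.0502750603411708 [-4.78329114e-04  3.07974877e-01 -5.35385106e-01] [-0.6    0.413  1.367  0.     1.364 -2.537]
pos [ 0.5153 -0.3075  0.2025] q6 -2.538 jaw 111.07
TRANS [0.1, -0.008, -0.038] TURN [0.013, -0.01, -0.016] dist mm 2.7 deg 0.1
```

View pics/w13.png

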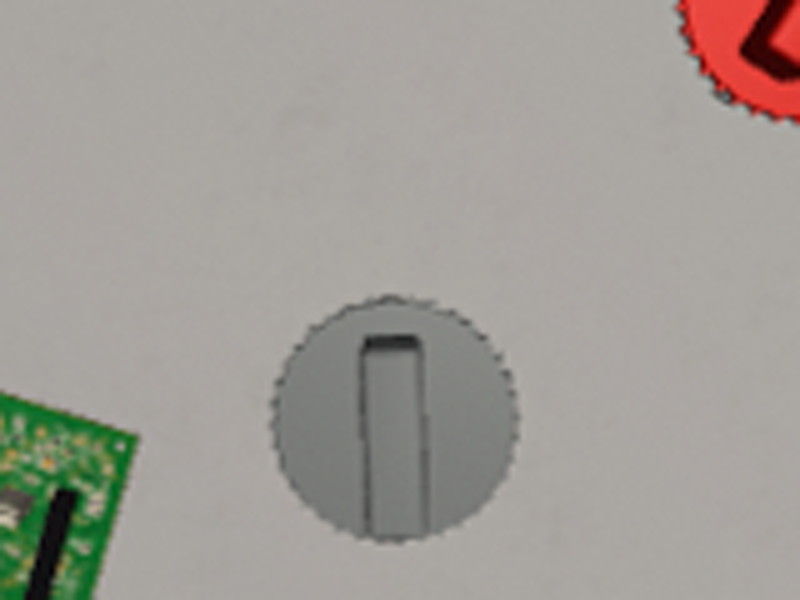

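Run:
```python
from fit import *
k=lambda u,v:((u+.5)/5+200-.5,(v+.5)/5+110-.5)
obj=[(.022,.007,.056),(.022,-.007,.056),(-.022,.007,.056),(-.022,-.007,.056),(0,0,.026)]
px=[k(430,537),k(371,537),k(419,348),k(363,348),k(395,419.5)]
for fr in (0,1): fit(obj,px,[.51,-.3,.4],fr)
px=[px[1],px[0],px[3],px[2],px[4]]
for fr in (0,1): fit(obj,px,[.51,-.3,.4],fr)
print(atz('wrist',k(395,419.5),.026,cal))
```

```text
x,y [ 0.5132 -0.31  ] yaw 23.57 [] res px [[0.2, 0.1], [-0.4, 0.6], [0.7, -0.7], [-0.7, -0.2], [0.2, 0.2]]
x,y [ 0.5147 -0.3094] yaw 23.53 [-0.0086] res px [[-0.0, -0.4], [-0.2, 0.1], [0.6, -0.2], [-0.5, 0.3], [0.2, 0.3]]
x,y [ 0.5133 -0.3102] yaw 21.05 [] res px [[10.9, 0.4], [-13.2, 0.4], [12.6, -0.5], [-11.3, -0.4], [0.0, 0.2]]
x,y [ 0.5156 -0.3093] yaw 21.03 [-0.0131] res px [[10.7, -0.4], [-13.0, -0.4], [12.4, 0.2], [-11.0, 0.2], [0.0, 0.3]]
[ 0.51308107 -0.31026769  0.026     ]
```

arm_command:
  deltas:
    - {"translation": [0.3, -0.07, -0.08], "turn": [0.6, 0, 0]}
    - {"translation": [1.8, -0.07, -0.08], "turn": [0.6, 0, 0]}
    - {"translation": [3.3, -0.07, -0.08], "turn": [0.6, 0, 0]}
    - {"translation": [4.7, -0.07, -0.08], "turn": [0.6, 0, 0]}
    - {"translation": [5.6, -0.07, -0.08], "turn": [0.6, 0, 0]}
    - {"translation": [6.1, -0.07, -0.08], "turn": [0.6, 0, 0]}
    - {"translation": [6.1, -0.07, -0.08], "turn": [0.6, 0, 0]}

```text
time_s: 11.8
ee_pos: [0.5133, -0.3092, 0.0485]
eef_rot: [2.209, 1.566, 2.525]
force: [-0.2, -0.9, -0.1]
grip_width: 0.0499
```

Run:
```python
from h import *
p,Rm,s=pose(); print(p,s['grip_width'],s['force'],s['qpos'].round(3))
save('wrist','w14.png',(180,130,380,290),4); save('side','s14.png',(250,140,330,220),8); save('scene','c14.png',(310,230,410,330),6)
delta([.514,-.3098,.021],down(108))
```

```text
[ 0.51334627 -0.30919754  0.04845486] 0.049883104610543565 [-0.20121348 -0.85498895 -0.07118287] [-0.603  0.571  1.512  0.     1.063 -2.49 ]
pos [ 0.515  -0.311   0.0528] q6 -2.49 jaw 108.06
TRANS [1.272, 0.061, -0.025] TURN [0.011, 0.017, 0.022] dist mm 31.8 deg 0.2
```

View pics/w14.png

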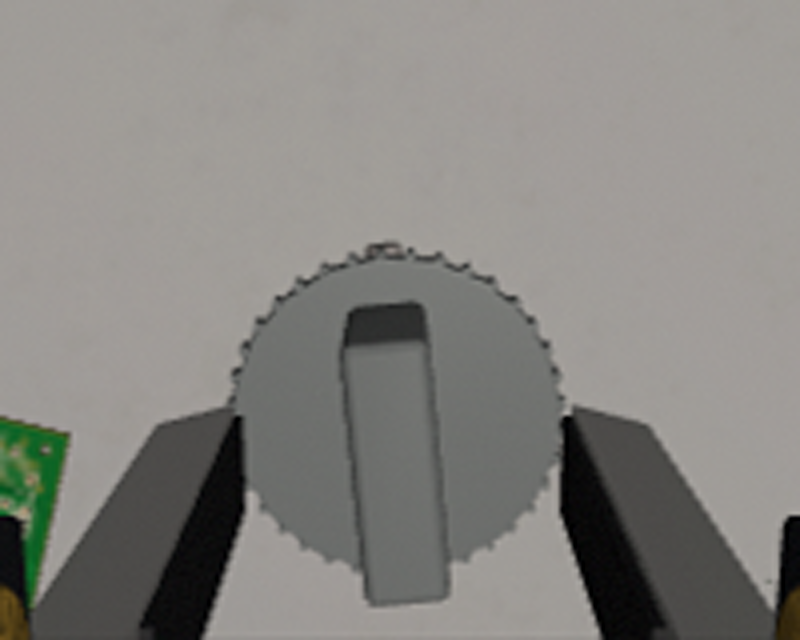

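View pics/s14.png

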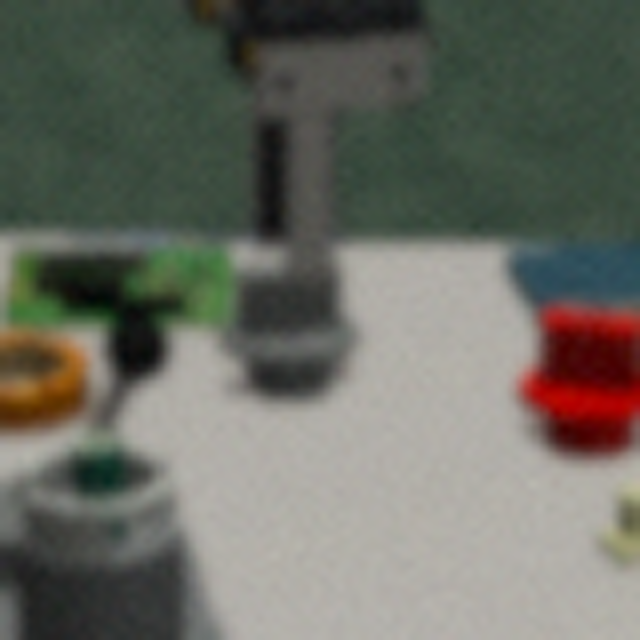

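View pics/c14.png

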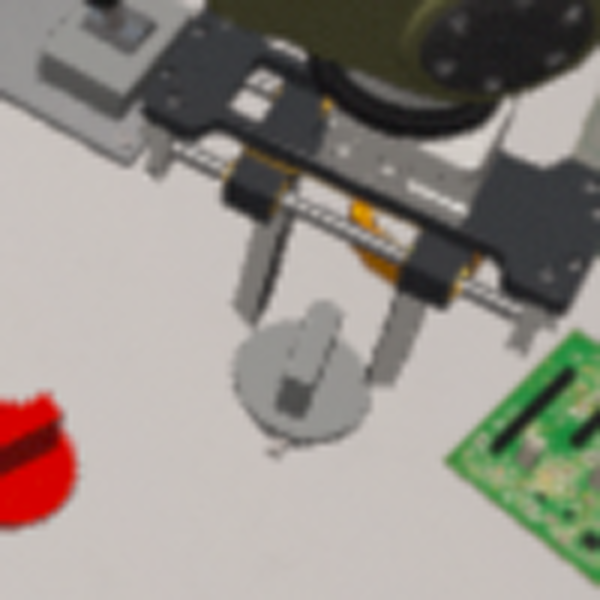

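arm_command:
  deltas:
    - {"translation": [0.4, 0, 0], "turn": [0, 0, 0]}
    - {"translation": [0.8, 0, 0], "turn": [0, 0, 0]}
    - {"translation": [1.1, 0, 0], "turn": [0, 0, 0]}
    - {"translation": [1.1, 0, 0], "turn": [0, 0, 0]}
    - {"translation": [1.1, 0, 0], "turn": [0, 0, 0]}

```text
time_s: 12.37
ee_pos: [0.5139, -0.3108, 0.0229]
eef_rot: [2.208, 1.57, 2.522]
force: [0.2, -0.1, 0.1]
grip_width: 0.0499
```

Run:
```python
from h import *
p,Rm,s=pose(); print(p,s['grip_width'],s['force'],s['qpos'].round(3))
save('wrist','w15.png',(180,130,380,290),4); save('side','s15.png',(250,140,330,220),8)
```

```text
[ 0.51388723 -0.31081533  0.02287372] 0.04986853243899378 [ 0.17147706 -0.10078947  0.09297197] [-0.605  0.607  1.523  0.     1.013 -2.49 ]
```

View pics/w15.png

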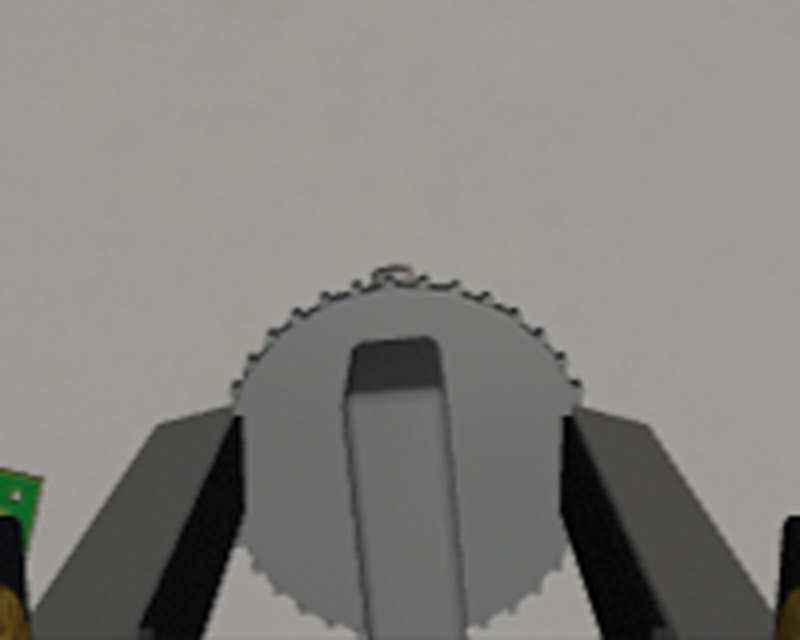

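View pics/s15.png

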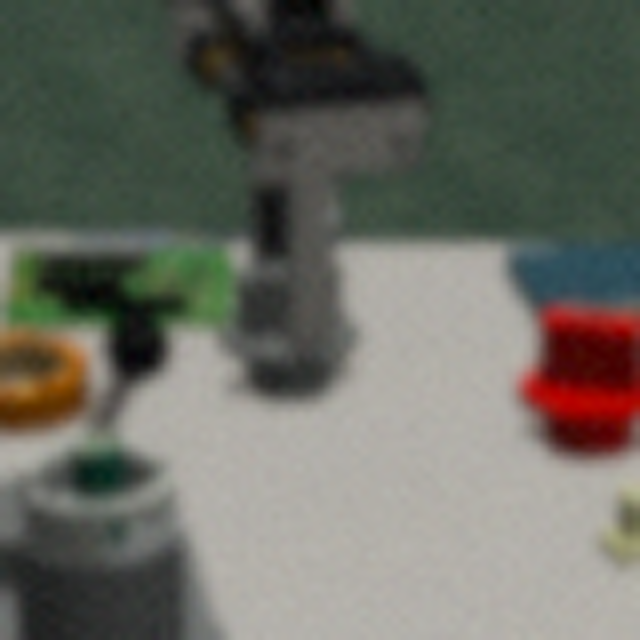

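arm_command:
  deltas:
    - {"translation": [0.1, 0, 0], "turn": [0, 0, 0]}
    - {"translation": [0.2, 0, 0], "turn": [0, 0, 0]}
    - {"translation": [0.2, 0, 0], "turn": [0, 0, 0]}

```text
time_s: 12.72
ee_pos: [0.5145, -0.3111, 0.0218]
eef_rot: [-0.93, 1.57, -0.616]
force: [-14.5, 9.1, 37.2]
grip_width: 0.05
```

arm_command:
  deltas:
    - {"translation": [0, 0, 0], "turn": [0, 0, 0]}
    - {"translation": [0, 0, 0], "turn": [0, 0, 0]}
    - {"translation": [0, 0, 0], "turn": [0, 0, 0]}
    - {"translation": [0, 0, 0], "turn": [0, 0, 0]}
    - {"translation": [0, 0, 0], "turn": [0, 0, 0]}
    - {"translation": [0, 0, 0], "turn": [0, 0, 0]}
    - {"translation": [0, 0, 0], "turn": [0, 0, 0]}
    - {"translation": [0, 0, 0], "turn": [0, 0, 0]}
  gripper: 5
  force: 40

```text
time_s: 13.38
ee_pos: [0.5159, -0.3109, 0.0219]
eef_rot: [-0.637, 1.566, -0.322]
force: [-3.1, 10.9, 30.8]
grip_width: 0.0144
```

Run:
```python
from h import *
p,Rm,s=pose(); print(p,s['grip_width'],s['force'],s['qpos'].round(3))
save('wrist','w16.png',(180,130,380,290),4)
```

```text
[ 0.51593854 -0.31090816  0.02187303] 0.014370630284099004 [-3.06299159 10.88920442 30.77491373] [-6.040e-01  6.090e-01  1.522e+00  2.000e-03  1.006e+00 -2.490e+00]
```

View pics/w16.png

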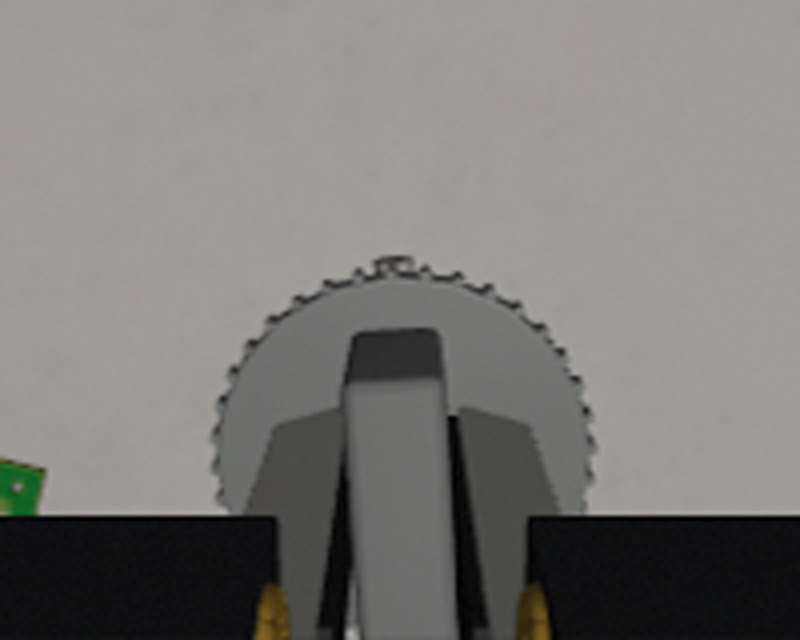

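The last 5 mm brought the fingertips onto the flange (about 31–37 N up at the wrist). So the tips sit about 4 mm behind the TCP. The bar is gripped at 14.4 mm width, and I lift off to relieve the force.

arm_command:
  deltas:
    - {"translation": [-0.1, 0, 0], "turn": [0, 0, 0]}
    - {"translation": [-0.3, 0, 0], "turn": [0, 0, 0]}
    - {"translation": [-0.7, 0, 0], "turn": [0, 0, 0]}
    - {"translation": [-1.2, 0, 0], "turn": [0, 0, 0]}
    - {"translation": [-1.2, 0, 0], "turn": [0, 0, 0]}
    - {"translation": [-1.2, 0, 0], "turn": [0, 0, 0]}

```text
time_s: 13.93
ee_pos: [0.5144, -0.3112, 0.0494]
eef_rot: [-0.914, 1.569, -0.599]
force: [0.3, -0.7, -0.7]
grip_width: 0.0136
```

Run:
```python
from h import *
p,Rm,s=pose(); print(p,s['grip_width'],s['force'],s['qpos'].round(3))
save('wrist','w17.png',(180,130,380,290),4);save('side','s17.png',(250,140,330,220),8)
```

```text
[ 0.51443612 -0.31121663  0.04944109] 0.013615423858367528 [ 0.25770927 -0.69485657 -0.71016213] [-0.605  0.57   1.51   0.     1.059 -2.49 ]
```

View pics/w17.png

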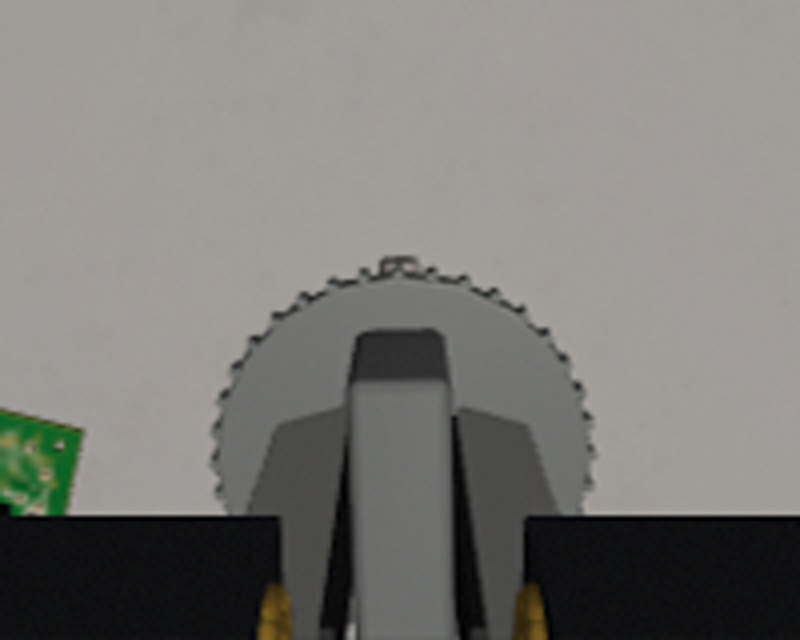

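View pics/s17.png

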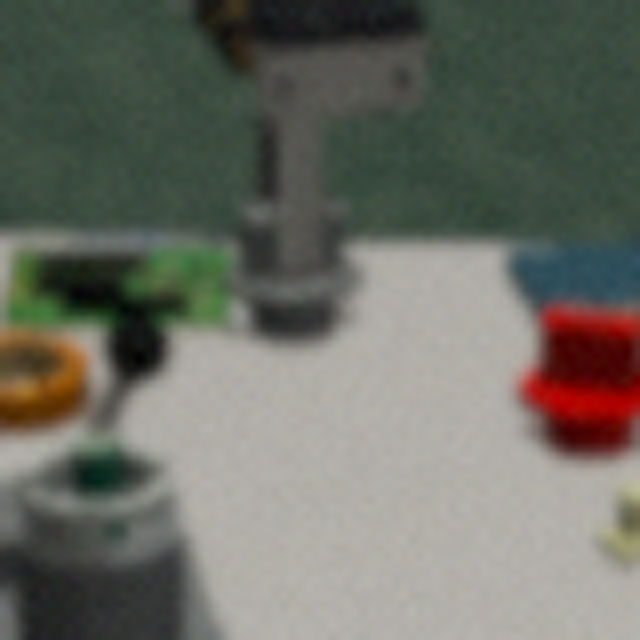

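The cap is lifted and square in the jaws, with the bar edges vertical at columns 350 and 452 and a width of 13.6 mm. I carry it above the tube, turned so that its lugs lie along the tester's x.

arm_command:
  deltas:
    - {"translation": [-1.5, 0, 0], "turn": [0, 0, 0]}
    - {"translation": [-3, 0.2, 0.1], "turn": [0.2, 0, 0]}
    - {"translation": [-4.3, 1.2, 0.7], "turn": [0.4, 0, 0]}
    - {"translation": [-4.9, 2.5, 1.4], "turn": [0.6, 0, 0]}
    - {"translation": [-4.9, 3.9, 2.1], "turn": [0.77, 0, 0]}
    - {"translation": [-4.9, 5.3, 2.8], "turn": [0.77, 0, 0]}
    - {"translation": [-4.9, 6.7, 3.5], "turn": [0.77, 0, 0]}
    - {"translation": [-4.9, 8.1, 4.2], "turn": [0.77, 0, 0]}
    - {"translation": [-4.9, 9.4, 4.9], "turn": [0.77, 0, 0]}
    - {"translation": [-4.8, 10.3, 5.4], "turn": [0.77, 0, 0]}
    - {"translation": [-4.7, 10.6, 5.6], "turn": [0.77, 0, 0]}
    - {"translation": [-4.7, 10.6, 5.6], "turn": [0.77, 0, 0]}

```text
time_s: 15.03
ee_pos: [0.5651, -0.0139, 0.1649]
eef_rot: [2.733, 1.569, 2.983]
force: [-0.7, -0.2, -0.5]
grip_width: 0.014
```

Run:
```python
from h import *
p,Rm,s=pose(); print(p,s['grip_width'],s['force'],s['qpos'].round(3))
save('wrist','w18.png',(180,90,380,290),4);save('side','s18.png',(220,140,320,240),6); save('scene','c18.png',(250,130,370,250),5)
p,Rm,s=pose(); print(p)
delta([.565,-.0165,.165],down(104.2))
```

```text
[ 0.56510929 -0.01394025  0.16494329] 0.014009462844510078 [-0.69974946 -0.2282834  -0.46699812] [-0.09   0.366  1.52   0.     1.257 -1.91 ]
[ 0.5650394  -0.01682506  0.16574334]
pos [ 0.565  -0.0168  0.1657] q6 -1.912 jaw 104.12
TRANS [0.03, 0.013, 0.002] TURN [-0.016, -0.007, 0.001] dist mm 0.8 deg 0.1
```

View pics/w18.png

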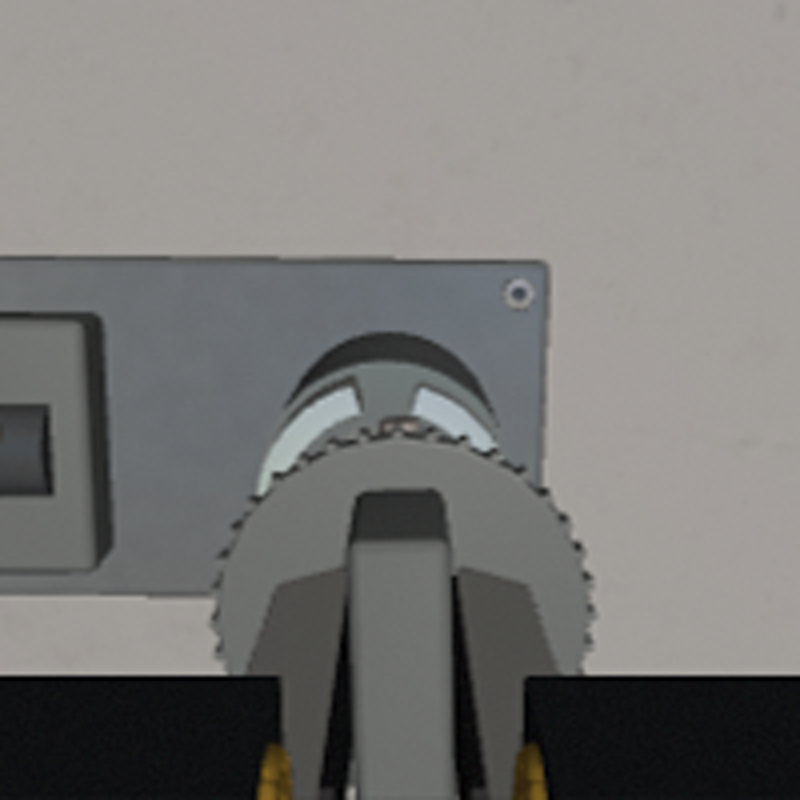

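View pics/s18.png

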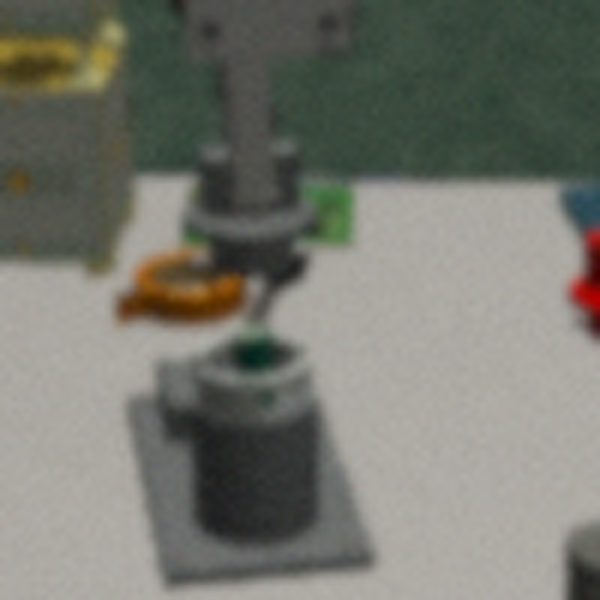

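View pics/c18.png

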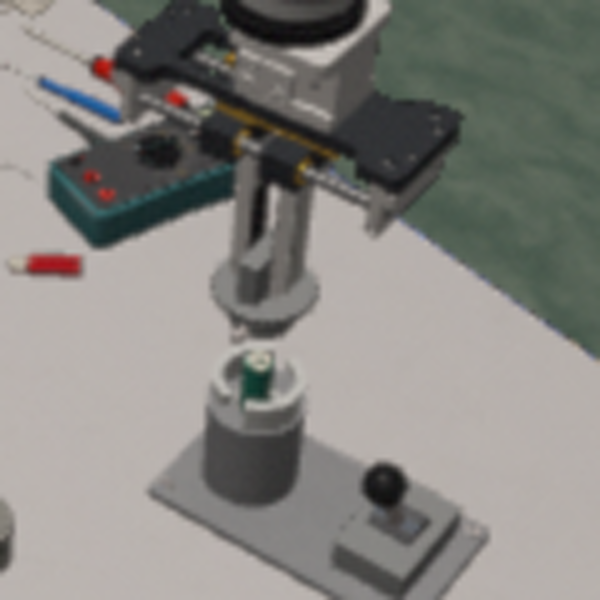

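The plate edge is level in the wrist picture, so the yaw is right. The slot gap centre is at column 387 against the lug at 400, so I shift about 2.5 mm along tool -y and 1 mm along +z and come down to just above the rim.

arm_command:
  deltas:
    - {"translation": [0, -0.1, 0.04], "turn": [0, 0, 0]}
    - {"translation": [0.6, -0.1, 0.04], "turn": [0, 0, 0]}
    - {"translation": [1.2, -0.1, 0.04], "turn": [0, 0, 0]}
    - {"translation": [1.6, -0.1, 0.04], "turn": [0, 0, 0]}
    - {"translation": [1.6, -0.1, 0.04], "turn": [0, 0, 0]}
    - {"translation": [1.6, -0.1, 0.04], "turn": [0, 0, 0]}

```text
time_s: 15.68
ee_pos: [0.5667, -0.0184, 0.126]
eef_rot: [2.862, 1.57, 3.108]
force: [-0.0, -0.3, 0.2]
grip_width: 0.0139
```

Run:
```python
from h import *
p,Rm,s=pose(); print(p,s['grip_width'],s['force'],s['qpos'].round(3))
save('wrist','w19.png',(180,90,380,290),4);save('side','s19.png',(220,140,320,240),6); save('scene','c19.png',(250,130,370,250),5)
```

```text
[ 0.56673788 -0.01844733  0.12601007] 0.013900682668076612 [-0.00512903 -0.29432468  0.15446395] [-0.097  0.409  1.556 -0.     1.177 -1.914]
```

View pics/w19.png

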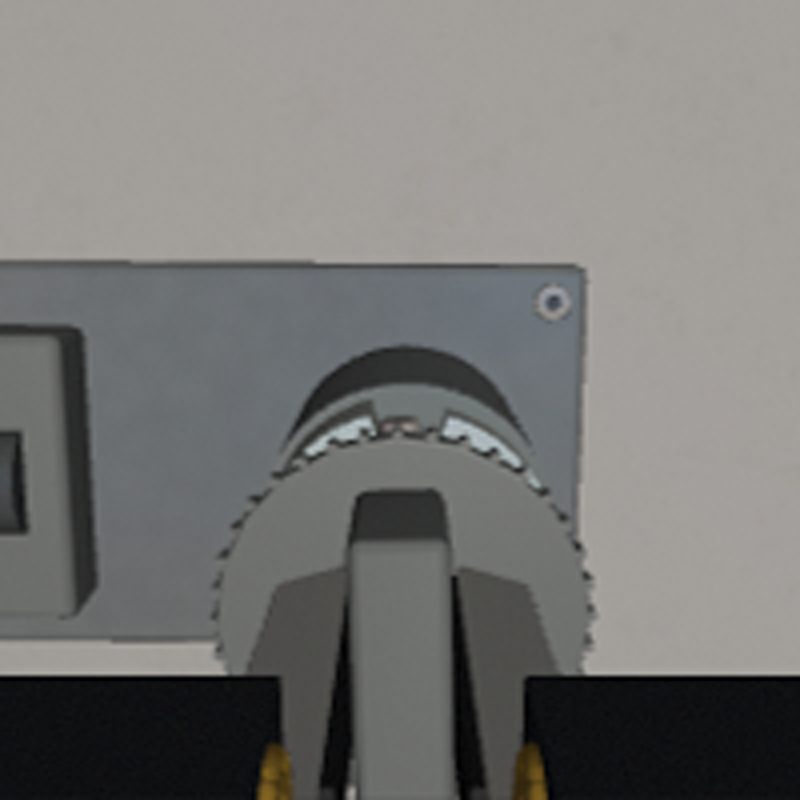

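View pics/s19.png

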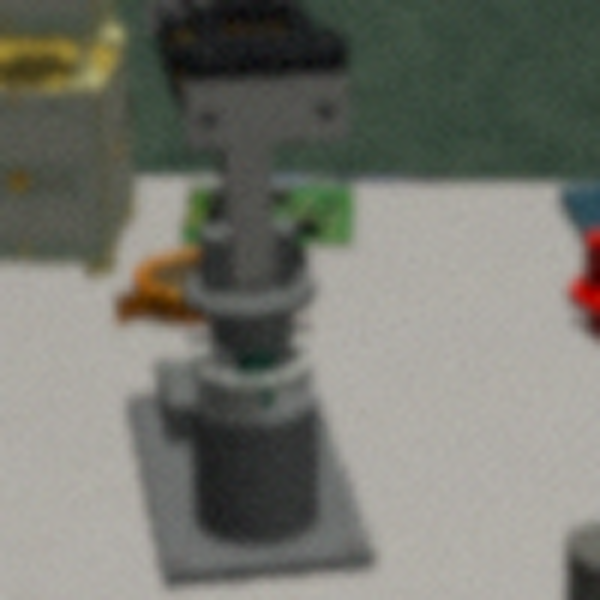

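View pics/c19.png

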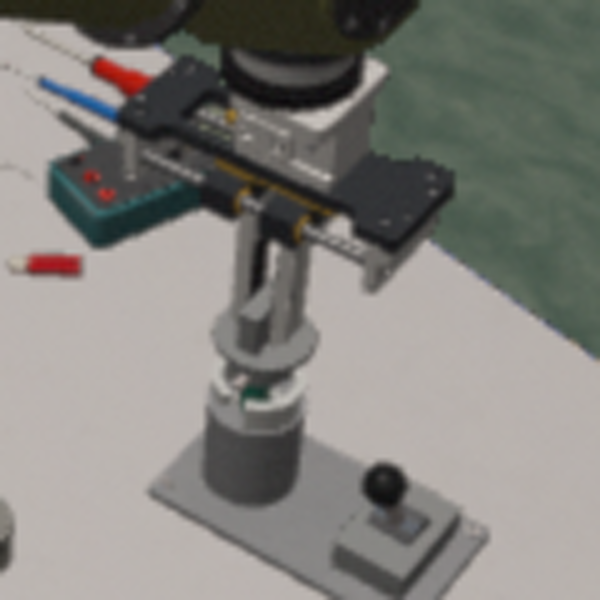

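Now the slot gap centre is at column 410 against the lug at 400, because the arm had not settled in the previous look. I correct by +1.6 mm y and −1.1 mm z, let it settle and come down to the rim.

arm_command:
  deltas:
    - {"translation": [0, 0.065, -0.045], "turn": [0, 0, 0]}
    - {"translation": [0, 0.065, -0.045], "turn": [0, 0, 0]}
    - {"translation": [0.15, 0.065, -0.045], "turn": [0, 0, 0]}
    - {"translation": [0.3, 0.065, -0.045], "turn": [0, 0, 0]}
    - {"translation": [0.3, 0.065, -0.045], "turn": [0, 0, 0]}
    - {"translation": [0.3, 0.065, -0.045], "turn": [0, 0, 0]}

```text
time_s: 16.33
ee_pos: [0.5651, -0.0164, 0.1181]
eef_rot: [2.805, 1.57, 3.052]
force: [1.0, 0.6, -0.4]
grip_width: 0.0141
```

Run:
```python
from h import *
p,Rm,s=pose(); print(p,s['grip_width'],s['force'],s['qpos'].round(3))
save('wrist','w20.png',(180,90,380,290),4);save('side','s20.png',(220,140,320,240),6)
```

```text
[ 0.56512226 -0.01644106  0.1180989 ] 0.01408424455416346 [ 1.04792972  0.55893929 -0.44673509] [-0.094  0.414  1.569 -0.     1.16  -1.912]
```

View pics/w20.png

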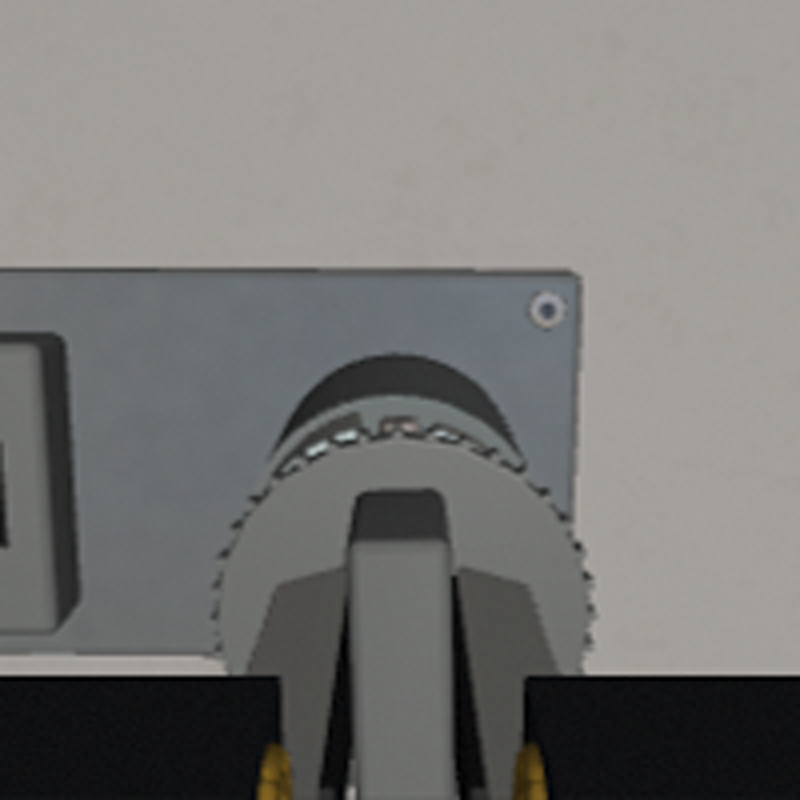

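View pics/s20.png

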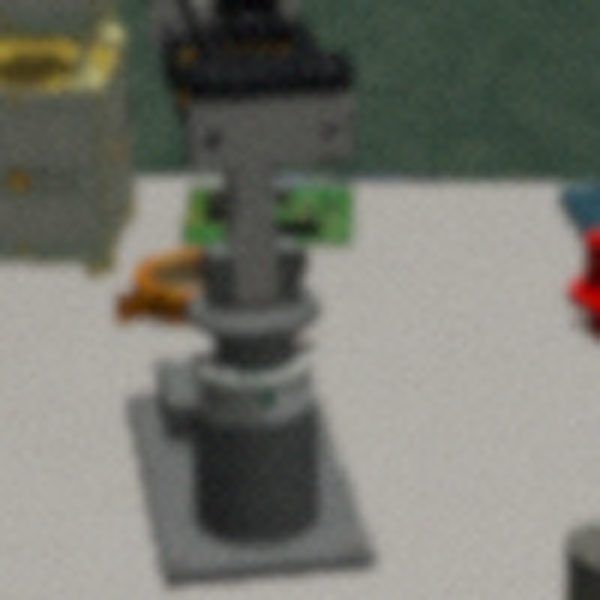

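The lug (column 400) is within the slot gap (360–430, centre about 395). I make a small trim and go down in small steps, watching the force.

arm_command:
  deltas:
    - {"translation": [0, -0.03, -0.03], "turn": [0, 0, 0]}
    - {"translation": [0.12, -0.03, -0.03], "turn": [0, 0, 0]}
    - {"translation": [0.24, -0.03, -0.03], "turn": [0, 0, 0]}
    - {"translation": [0.24, -0.03, -0.03], "turn": [0, 0, 0]}

```text
time_s: 16.77
ee_pos: [0.5646, -0.0174, 0.1118]
eef_rot: [2.85, 1.57, 3.098]
force: [1.1, -0.4, -2.2]
grip_width: 0.0138
```

Run:
```python
from h import *
p,Rm,s=pose(); print(p,s['grip_width'],s['force'],s['moment'])
save('side','s21.png',(220,140,320,240),6); save('wrist','w21.png',(180,90,380,290),4)
```

```text
[ 0.56455374 -0.01740102  0.11178597] 0.013764213039901425 [ 1.09337653 -0.3627797  -2.18705083] [-0.07519526 -0.12622345 -0.02133951]
```

View pics/w21.png

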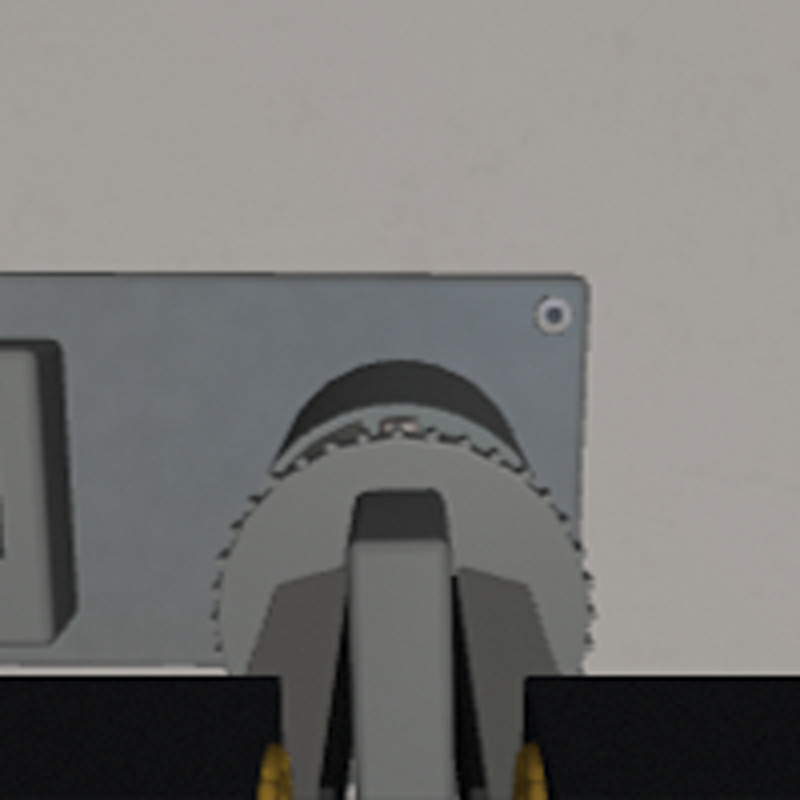

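arm_command:
  deltas:
    - {"translation": [0.1, 0, 0], "turn": [0, 0, 0]}
    - {"translation": [0.2, 0, 0], "turn": [0, 0, 0]}
    - {"translation": [0.2, 0, 0], "turn": [0, 0, 0]}

```text
time_s: 17.12
ee_pos: [0.5648, -0.0174, 0.1072]
eef_rot: [-0.244, 1.571, 0.003]
force: [-0.5, -0.1, 2.0]
grip_width: 0.0135
```

arm_command:
  deltas:
    - {"translation": [0, 0, 0], "turn": [0, 0, 0]}

```text
time_s: 17.2
ee_pos: [0.5649, -0.0174, 0.1076]
eef_rot: [-0.371, 1.57, -0.123]
force: [0.7, -0.1, 1.5]
grip_width: 0.0139
```

arm_command:
  deltas:
    - {"translation": [0.1, 0, 0], "turn": [0, 0, 0]}
    - {"translation": [0.2, 0, 0], "turn": [0, 0, 0]}
    - {"translation": [0.2, 0, 0], "turn": [0, 0, 0]}
    - {"translation": [0.2, 0, 0], "turn": [0, 0, 0]}

```text
time_s: 17.53
ee_pos: [0.565, -0.0174, 0.1027]
eef_rot: [-0.278, 1.57, -0.031]
force: [0.3, -0.4, 5.7]
grip_width: 0.0143
```

Run:
```python
from h import *
p,Rm,s=pose(); print(p,s['grip_width'],s['force'],s['moment'])
save('side','s22.png',(220,140,320,240),6); save('wrist','w22.png',(180,90,380,290),4)
```

```text
[ 0.56498073 -0.01738888  0.10267289] 0.014335445420601257 [ 0.32944549 -0.35086159  5.749308  ] [ 0.04534856 -0.0183559  -0.07223698]
```

View pics/w22.png

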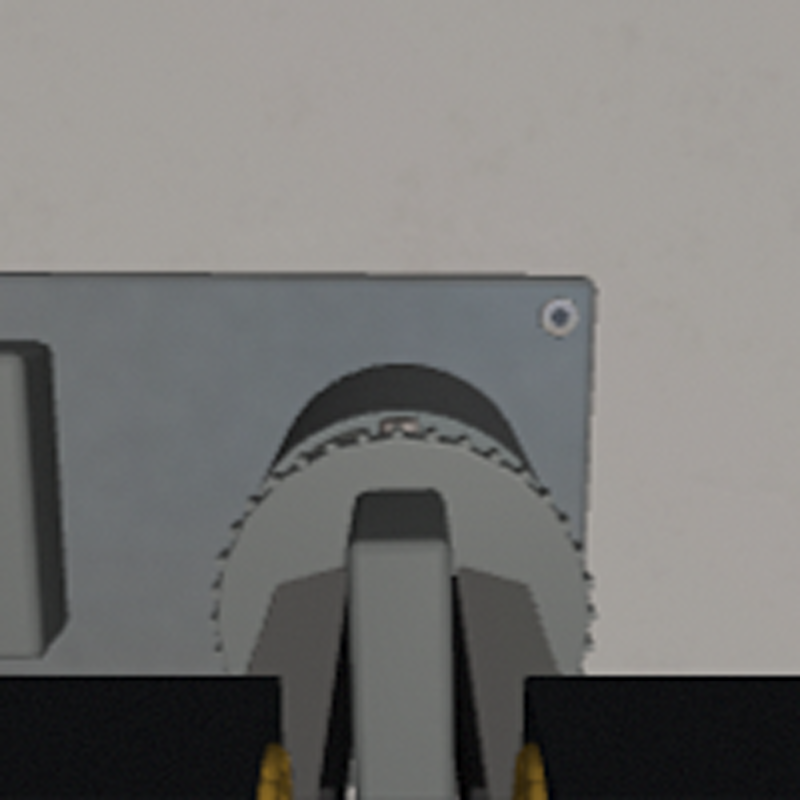

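View pics/s22.png

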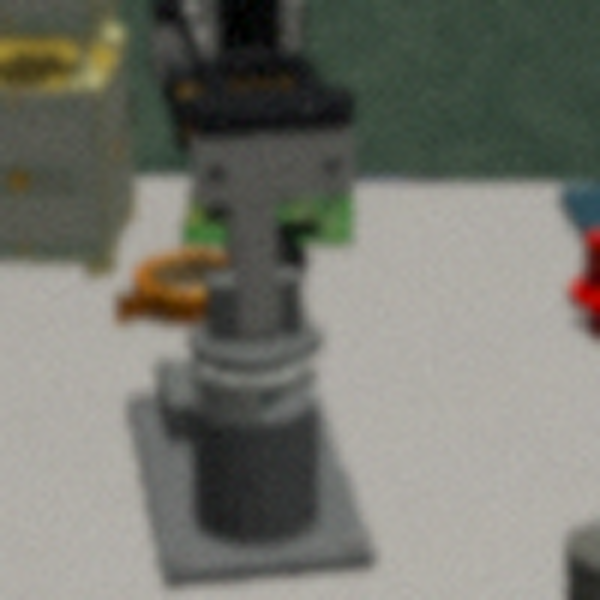

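The force is 5.7 N, which matches the spring at about 8 mm of travel, so the lugs are in the slots. I press about 5 mm further.

arm_command:
  deltas:
    - {"translation": [0.1, 0, 0], "turn": [0, 0, 0]}
    - {"translation": [0.21, 0, 0], "turn": [0, 0, 0]}
    - {"translation": [0.21, 0, 0], "turn": [0, 0, 0]}
    - {"translation": [0.21, 0, 0], "turn": [0, 0, 0]}

```text
time_s: 17.97
ee_pos: [0.5652, -0.0174, 0.0978]
eef_rot: [-0.362, 1.57, -0.114]
force: [0.1, -0.3, 9.1]
grip_width: 0.0143
```

arm_command:
  deltas:
    - {"translation": [0, 0, 0], "turn": [0, 0, 0]}

```text
time_s: 18.05
ee_pos: [0.5652, -0.0174, 0.0979]
eef_rot: [-0.374, 1.57, -0.127]
force: [-0.3, -0.4, 9.6]
grip_width: 0.0135
```

Run:
```python
from h import *
p,Rm,s=pose(); print(p,s['grip_width'],s['force'],s['moment'],s['qpos'].round(3))
save('side','s23.png',(220,140,320,240),6)
```

```text
[ 0.56518004 -0.01742173  0.09791522] 0.01347122590656995 [-0.26136712 -0.40128489  9.5523687 ] [ 0.03085283  0.11901585 -0.00664441] [-0.096  0.437  1.587 -0.     1.116 -1.914]
```

The force is 9.5 N, so the cap is at turning height. I start the clockwise turn.

arm_command:
  deltas:
    - {"translation": [0, 0, 0], "turn": [1, 0, 0]}
    - {"translation": [0, 0, 0], "turn": [2, 0, 0]}
    - {"translation": [0, 0, 0], "turn": [3, 0, 0]}
    - {"translation": [0, 0, 0], "turn": [4, 0, 0]}
    - {"translation": [0, 0, 0], "turn": [5, 0, 0]}
    - {"translation": [0, 0, 0], "turn": [5, 0, 0]}

```text
time_s: 18.6
ee_pos: [0.5653, -0.0173, 0.098]
eef_rot: [0.186, 1.569, -0.008]
force: [0.2, 0.0, 8.3]
grip_width: 0.014
```

Run:
```python
from h import *
p,Rm,s=pose(); print(p,s['grip_width'],s['force'],s['moment'],s['qpos'].round(3))
save('wrist','w24.png',(180,90,380,290),4); save('side','s24.png',(220,140,320,240),6)
delta(p,down(104.2-25))
```

```text
[ 0.56527861 -0.01734106  0.09798795] 0.013985160994887384 [0.15301342 0.04738614 8.28247278] [ 0.06349197 -0.02070305  0.02517353] [-0.095  0.437  1.587  0.     1.116 -1.472]
pos [ 0.5653 -0.0174  0.098 ] q6 -1.477 jaw 79.15
TRANS [0.001, 0.001, -0.001] TURN [-0.011, 0.019, -0.003] dist mm 0.0 deg 0.1
```

View pics/w24.png

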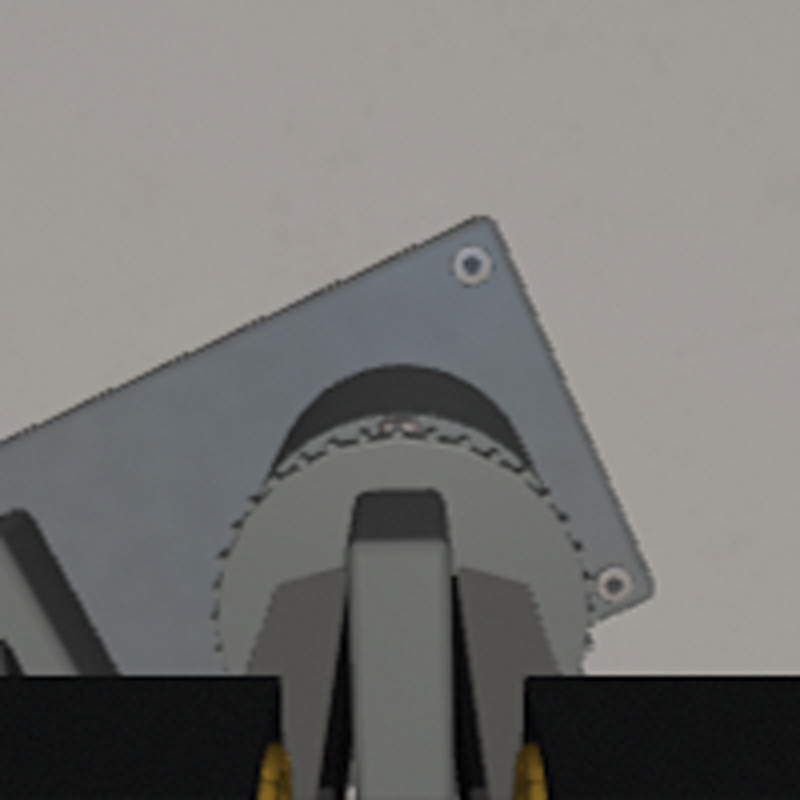

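View pics/s24.png

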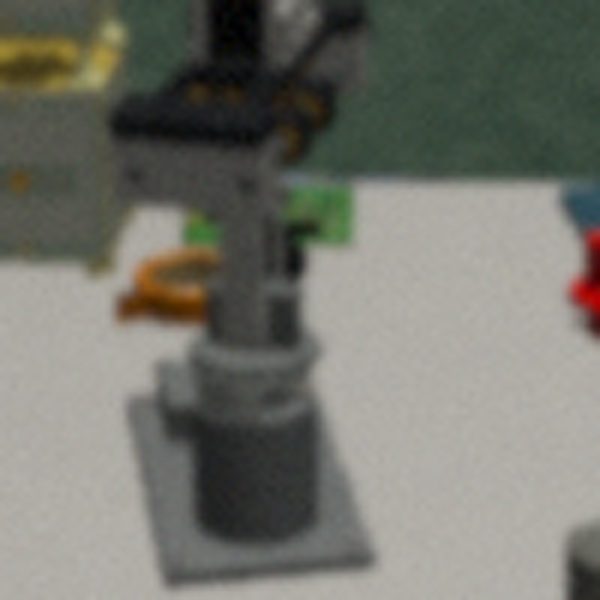

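It turned 25° with no side force. I continue to about 70°.

arm_command:
  deltas:
    - {"translation": [0, 0, 0], "turn": [1, 0, 0]}
    - {"translation": [0, 0, 0], "turn": [2, 0, 0]}
    - {"translation": [0, 0, 0], "turn": [3, 0, 0]}
    - {"translation": [0, 0, 0], "turn": [4, 0, 0]}
    - {"translation": [0, 0, 0], "turn": [5, 0, 0]}
    - {"translation": [0, 0, 0], "turn": [6, 0, 0]}
    - {"translation": [0, 0, 0], "turn": [7, 0, 0]}
    - {"translation": [0, 0, 0], "turn": [8, 0, 0]}
    - {"translation": [0, 0, 0], "turn": [9, 0, 0]}
    - {"translation": [0, 0, 0], "turn": [9, 0, 0]}

```text
time_s: 19.53
ee_pos: [0.5653, -0.0173, 0.098]
eef_rot: [0.955, 1.569, -0.025]
force: [0.2, 0.2, 8.2]
grip_width: 0.0142
```

Run:
```python
from h import *
p,Rm,s=pose(); print(p,s['grip_width'],s['force'],s['moment'],s['qpos'].round(3))
delta(p,down(104.2-75))
```

```text
[ 0.56533389 -0.01733354  0.09802046] 0.014202513195574149 [0.1500425  0.18470942 8.16664603] [ 0.02975122 -0.05930201 -0.00421968] [-0.095  0.437  1.587  0.     1.116 -0.686]
pos [ 0.5653 -0.0173  0.098 ] q6 -0.686 jaw 33.85
TRANS [0.0, 0.0, 0.0] TURN [0.93, 0.011, -0.017] dist mm 0.0 deg 4.7
```

arm_command:
  deltas:
    - {"translation": [0.02, 0, 0], "turn": [0.5, 0, 0]}
    - {"translation": [0.02, 0, 0], "turn": [1, 0, 0]}
    - {"translation": [0.02, 0, 0], "turn": [1.3, 0, 0]}
    - {"translation": [0.02, 0, 0], "turn": [1.3, 0, 0]}

```text
time_s: 19.87
ee_pos: [0.5654, -0.0174, 0.0976]
eef_rot: [1.044, 1.569, -0.046]
force: [0.0, -0.2, 9.3]
grip_width: 0.014
```

Run:
```python
from h import *
p,Rm,s=pose(); print(p,s['grip_width'],s['force'],s['moment'],s['qpos'].round(3))
delta(p,down(104.2-80))
```

```text
[ 0.56536128 -0.01737373  0.09756402] 0.01399502986647203 [ 0.02859955 -0.17127832  9.28638124] [0.01560023 0.00353457 0.05154524] [-0.096  0.438  1.587  0.     1.115 -0.577]
pos [ 0.5654 -0.0174  0.0976] q6 -0.577 jaw 27.57
TRANS [0.0, 0.0, 0.0] TURN [0.674, 0.01, -0.018] dist mm 0.0 deg 3.4
```

arm_command:
  deltas:
    - {"translation": [0, 0, 0], "turn": [0.3, 0, 0]}
    - {"translation": [0, 0, 0], "turn": [0.6, 0, 0]}
    - {"translation": [0, 0, 0], "turn": [0.6, 0, 0]}

```text
time_s: 20.12
ee_pos: [0.5656, -0.0173, 0.0976]
eef_rot: [1.137, 1.568, -0.004]
force: [1.4, 1.6, 8.7]
grip_width: 0.0137
```

Run:
```python
from h import *
p,Rm,s=pose(); print(p,s['grip_width'],s['force'],s['moment'],s['qpos'].round(3))
delta(p,down(104.2-80))
```

```text
[ 0.56559898 -0.01729056  0.09763637] 0.013712012785340082 [1.42578563 1.55670595 8.66520654] [ 0.18381428 -0.31530611  0.10932432] [-0.095  0.438  1.587  0.     1.114 -0.525]
pos [ 0.5656 -0.0173  0.0976] q6 -0.525 jaw 24.58
TRANS [0.0, 0.0, 0.0] TURN [0.077, 0.012, -0.026] dist mm 0.0 deg 0.4
```

I felt the stop at about 79.6° (side force and moment rising). I ease back 2° and let it rise.

arm_command:
  deltas:
    - {"translation": [0, 0, 0], "turn": [-0.4, 0, 0]}
    - {"translation": [-0.08, 0, 0], "turn": [-0.4, 0, 0]}
    - {"translation": [-0.16, 0, 0], "turn": [-0.4, 0, 0]}
    - {"translation": [-0.22, 0, 0], "turn": [-0.4, 0, 0]}
    - {"translation": [-0.22, 0, 0], "turn": [-0.4, 0, 0]}

```text
time_s: 20.53
ee_pos: [0.5653, -0.0173, 0.103]
eef_rot: [1.086, 1.569, -0.02]
force: [0.0, 0.4, 4.3]
grip_width: 0.0138
```

Run:
```python
from h import *
p,Rm,s=pose(); print(p,s['grip_width'],s['force'],s['moment'],s['qpos'].round(3))
save('wrist','w25.png',(180,90,380,290),4); save('side','s25.png',(220,140,320,240),6); save('scene','c25.png',(250,130,370,250),5)
```

```text
[ 0.56526731 -0.01734448  0.10296621] 0.013768056528796294 [0.0252359  0.38508375 4.34776716] [ 0.00929961 -0.14358718 -0.0057556 ] [-0.095  0.431  1.583  0.     1.126 -0.561]
```

View pics/c25.png

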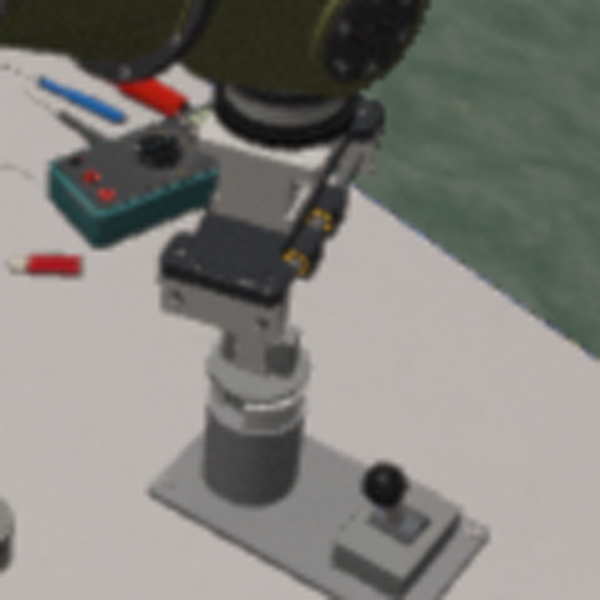

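View pics/s25.png

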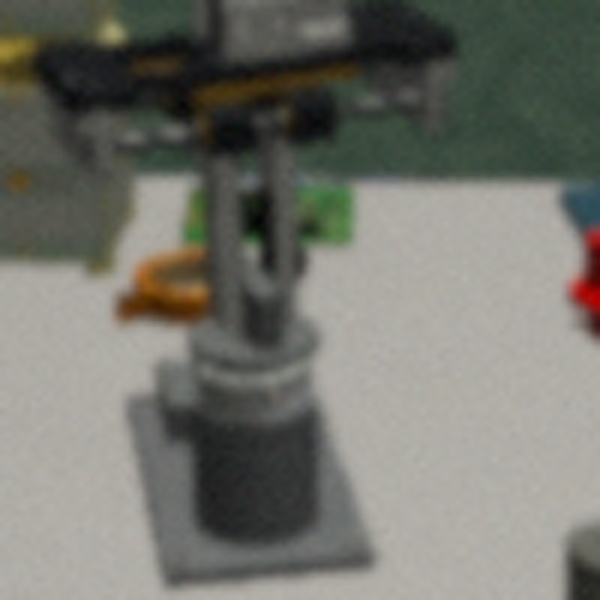

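I test the lock by pulling up a further 1.5 mm. A locked cap should resist.

arm_command:
  deltas:
    - {"translation": [-0.03, 0, 0], "turn": [0, 0, 0]}
    - {"translation": [-0.06, 0, 0], "turn": [0, 0, 0]}
    - {"translation": [-0.06, 0, 0], "turn": [0, 0, 0]}

```text
time_s: 20.93
ee_pos: [0.5651, -0.0173, 0.1041]
eef_rot: [1.12, 1.57, 0.014]
force: [1.6, 0.3, 4.7]
grip_width: 0.0139
```

arm_command:
  deltas:
    - {"translation": [-0.04, 0, 0], "turn": [0, 0, 0]}
    - {"translation": [-0.08, 0, 0], "turn": [0, 0, 0]}
    - {"translation": [-0.08, 0, 0], "turn": [0, 0, 0]}

```text
time_s: 21.18
ee_pos: [0.5648, -0.0173, 0.1056]
eef_rot: [1.769, 1.571, 0.664]
force: [3.7, 0.6, 1.4]
grip_width: 0.0139
```

arm_command:
  deltas:
    - {"translation": [-0.04, 0, 0], "turn": [0, 0, 0]}
    - {"translation": [-0.06, 0, 0], "turn": [0, 0, 0]}
    - {"translation": [-0.06, 0, 0], "turn": [0, 0, 0]}

```text
time_s: 21.43
ee_pos: [0.5646, -0.0173, 0.1059]
eef_rot: [-2.283, 1.57, 2.894]
force: [8.3, 0.7, -11.0]
grip_width: 0.0137
```

Run:
```python
from h import *
p,Rm,s=pose(); print(p,s['grip_width'],s['force'],s['moment'],s['qpos'].round(3))
save('wrist','w26.png',(180,90,380,290),4); save('side','s26.png',(220,140,320,240),6)
```

```text
[ 0.56462706 -0.01730968  0.10590971] 0.013719307848121276 [  8.25843666   0.65262586 -10.99066954] [ 0.06620676 -1.81368159  0.06006207] [-0.096  0.427  1.581  0.     1.134 -0.561]
```

View pics/w26.png

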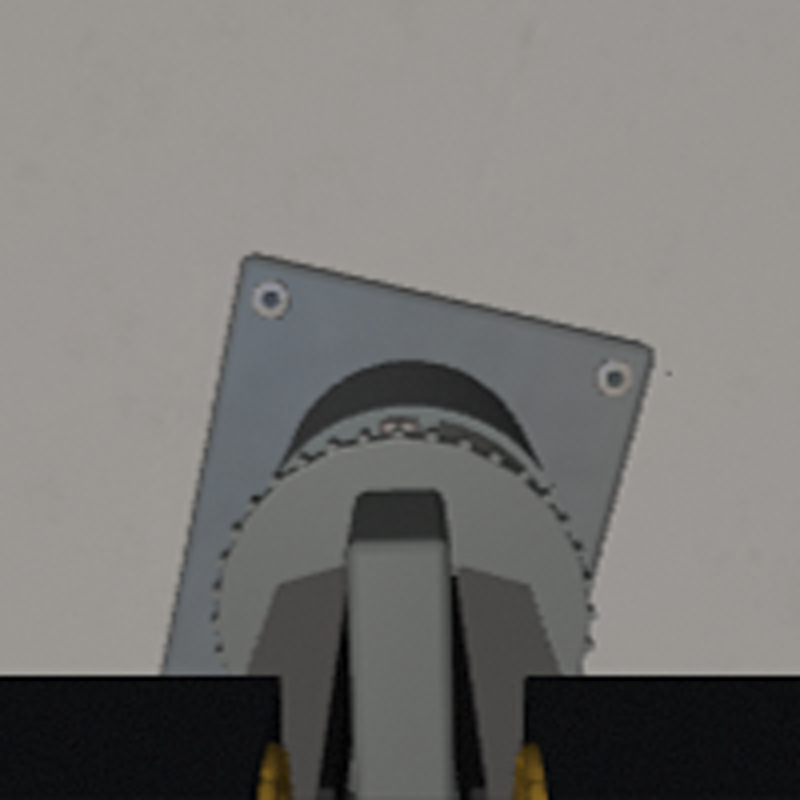

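View pics/s26.png

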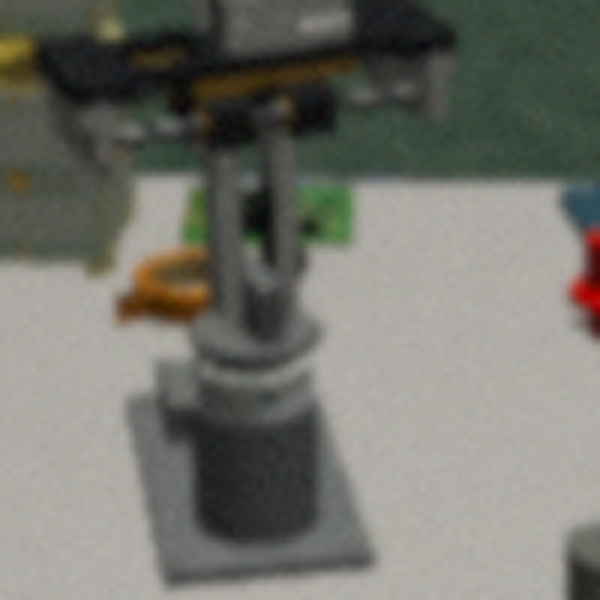

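It pulls back with −11 N, so it is locked (in the wrist view the lug sits at the stop end of the slot). I relax, release and rise.

arm_command:
  deltas:
    - {"translation": [0.07, 0, 0], "turn": [0, 0, 0]}
    - {"translation": [0.07, 0, 0], "turn": [0, 0, 0]}

```text
time_s: 21.7
ee_pos: [0.5647, -0.0173, 0.1052]
eef_rot: [-2.33, 1.571, 2.848]
force: [2.5, 0.3, 1.4]
grip_width: 0.0144
```

arm_command:
  deltas:
    - {"translation": [0, 0, 0], "turn": [0, 0, 0]}
    - {"translation": [0, 0, 0], "turn": [0, 0, 0]}
    - {"translation": [0, 0, 0], "turn": [0, 0, 0]}
    - {"translation": [0, 0, 0], "turn": [0, 0, 0]}
    - {"translation": [-0.6, 0, 0], "turn": [0, 0, 0]}
    - {"translation": [-1.5, 0, 0], "turn": [0, 0, 0]}
    - {"translation": [-3, 0, 0], "turn": [0, 0, 0]}
    - {"translation": [-4.4, 0, 0], "turn": [0, 0, 0]}
    - {"translation": [-4.4, 0, 0], "turn": [0, 0, 0]}
    - {"translation": [-4.4, 0, 0], "turn": [0, 0, 0]}
  gripper: 40

```text
time_s: 22.53
ee_pos: [0.5651, -0.0174, 0.2168]
eef_rot: [1.007, 1.568, -0.098]
force: [-0.6, 0.9, 0.5]
grip_width: 0.04
```

Run:
```python
from h import *
p,Rm,s=pose(); print(p,s['grip_width'],s['force'],s['moment'],s['qpos'].round(3))
cal=optics.get_calibration('wrist'); np.save('cal8.npy',cal,allow_pickle=True)
save('wrist','w27.png'); save('side','s27.png',(220,140,320,240),6); save('scene','c27.png',(250,130,370,250),5)
```

```text
[ 0.56513812 -0.01741595  0.21681477] 0.040031755287080424 [-0.58172223  0.88579811  0.49483553] [-0.07170078  0.1072125  -0.02833929] [-0.096  0.321  1.457 -0.     1.361 -0.561]
```

View pics/w27.png

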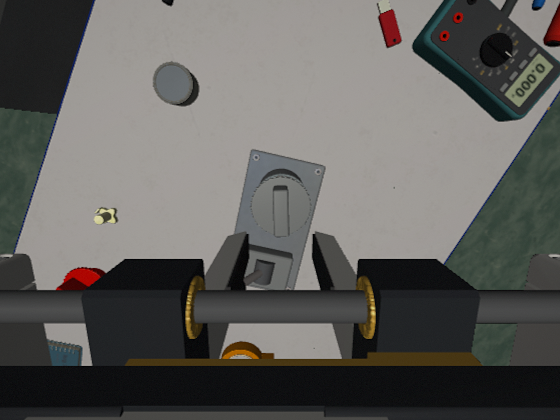

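View pics/s27.png

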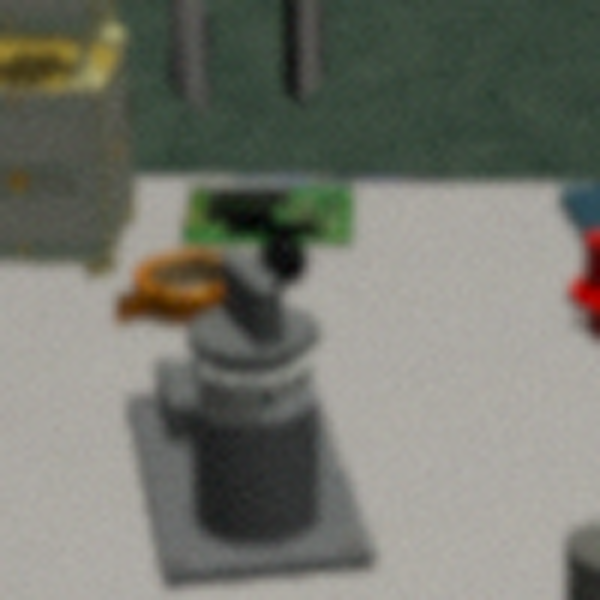

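View pics/c27.png

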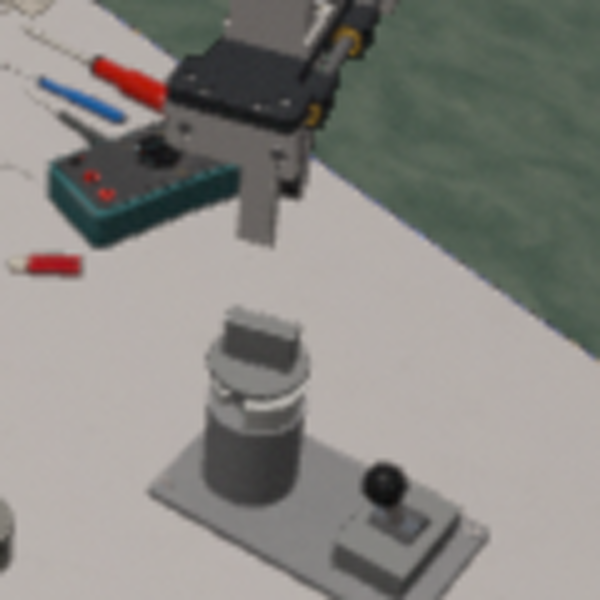

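The cap sits locked on the tube with its bar turned, and the lever ball is still on the off side (scene crop (385,485)). Now I close the fingers and go behind the lever.

Run:
```python
from h import *
delta([.518,-.1375,.19],down(14.2))
```

```text
pos [ 0.5641 -0.0173  0.2139] q6 -0.561 jaw 26.67
TRANS [0.959, -3.804, 3.468] TURN [2.493, -0.013, 0.028] dist mm 130.9 deg 12.5
```

arm_command:
  deltas:
    - {"translation": [0, -1, 0.9], "turn": [0.8, 0, 0]}
    - {"translation": [0, -2, 1.8], "turn": [1.6, 0, 0]}
    - {"translation": [0.5, -3, 2.7], "turn": [2.5, 0, 0]}
    - {"translation": [0.95, -3.8, 3.45], "turn": [2.5, 0, 0]}
    - {"translation": [0.95, -3.8, 3.45], "turn": [2.5, 0, 0]}
    - {"translation": [0.95, -3.8, 3.45], "turn": [2.5, 0, 0]}
    - {"translation": [0.95, -3.8, 3.45], "turn": [2.5, 0, 0]}
  gripper: 0
  force: 20

```text
time_s: 23.27
ee_pos: [0.5186, -0.1366, 0.1913]
eef_rot: [-2.314, 1.57, 2.646]
force: [1.2, 0.2, -0.5]
grip_width: 0.0003
```

Run:
```python
from h import *
p,Rm,s=pose(); print(p,s['grip_width'],s['force'])
cal=optics.get_calibration('wrist')
save('wrist','w28.png',(180,90,380,290),4); save('scene','c28.png',(250,130,370,250),5)
for x in models.mark_of('test_lever_tip','wrist'): print(x['score'],x['at'],atz('wrist',x['at'],.0934,cal))
delta([.518,-.1375,.08],down(14.2))
```

```text
[ 0.51861906 -0.13663344  0.19125317] 0.00031590895980438376 [ 1.19548306  0.22368733 -0.49730765]
0.8 [327.8, 212.7] [ 0.56319094 -0.12887941  0.0934    ]
pos [ 0.519  -0.1362  0.1918] q6 -0.574 jaw 14.25
TRANS [4.473, -0.051, 0.042] TURN [0.01, -0.0, -0.001] dist mm 111.8 deg 0.1
```

View pics/w28.png

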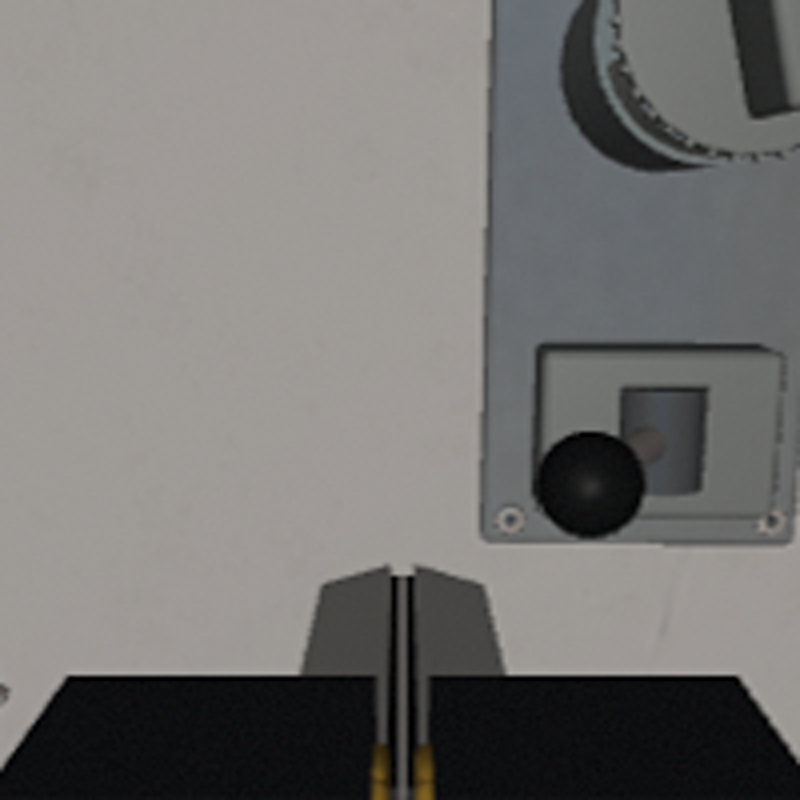

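View pics/c28.png

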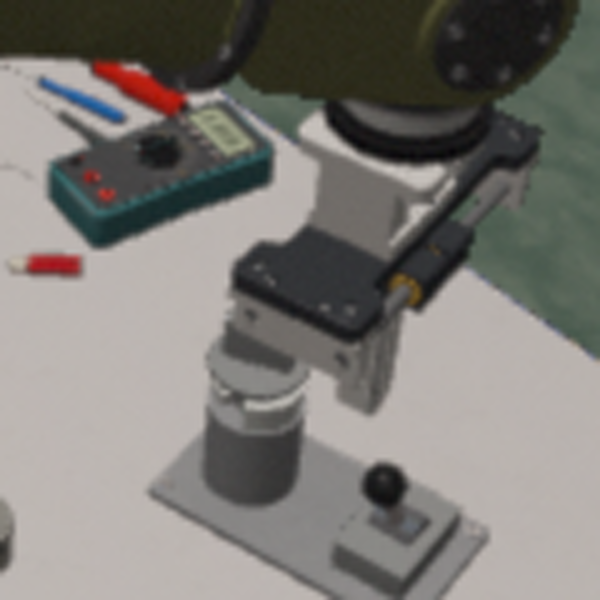

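The ball is at wrist crop (590,484), about 45 mm ahead along the jaw axis and 3 mm to the side. I go down beside it.

arm_command:
  deltas:
    - {"translation": [1, 0, 0.1], "turn": [0, 0, 0]}
    - {"translation": [2.2, 0, 0.1], "turn": [0, 0, 0]}
    - {"translation": [3.4, 0, 0.1], "turn": [0, 0, 0]}
    - {"translation": [4.2, 0, 0.1], "turn": [0, 0, 0]}
    - {"translation": [4.45, 0, 0.1], "turn": [0, 0, 0]}
    - {"translation": [4.45, 0, 0.1], "turn": [0, 0, 0]}
    - {"translation": [4.45, 0, 0.1], "turn": [0, 0, 0]}

```text
time_s: 24.0
ee_pos: [0.5199, -0.1393, 0.0816]
eef_rot: [0.999, 1.57, -0.324]
force: [-0.2, -0.4, 0.4]
grip_width: 0.0002
```

Run:
```python
from h import *
p,Rm,s=pose(); print(p,s['grip_width'],s['force'])
save('wrist','w29.png',(180,90,380,290),4); save('scene','c29.png',(250,130,370,250),5); save('side','s29.png',(220,140,320,240),6)
```

```text
[ 0.51988978 -0.13930477  0.08156617] 0.00024021003256790915 [-0.18705083 -0.35893951  0.39637006]
```

View pics/w29.png

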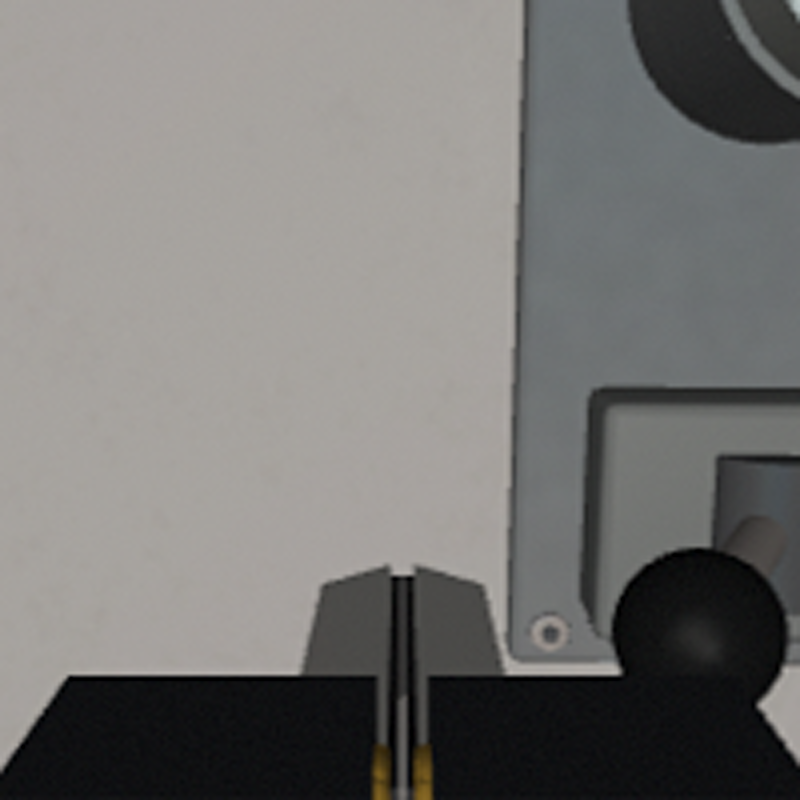

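View pics/s29.png

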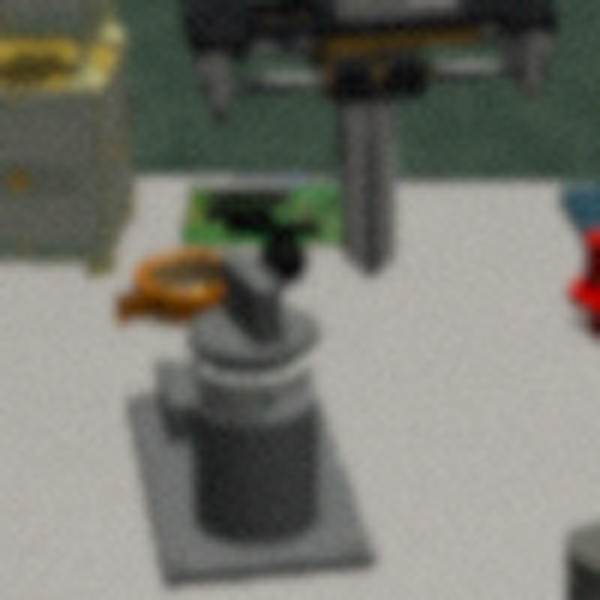

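I lower 4 mm, trim the side by 2 mm and push the lever over.

arm_command:
  deltas:
    - {"translation": [0.15, 0, -0.08], "turn": [0, 0, 0]}
    - {"translation": [0.15, 0.4, -0.08], "turn": [0, 0, 0]}
    - {"translation": [0.15, 0.8, -0.08], "turn": [0, 0, 0]}
    - {"translation": [0.15, 1.1, -0.08], "turn": [0, 0, 0]}
    - {"translation": [0.15, 1.4, -0.08], "turn": [0, 0, 0]}
    - {"translation": [0.15, 1.7, -0.08], "turn": [0, 0, 0]}
    - {"translation": [0.15, 2.0, -0.08], "turn": [0, 0, 0]}
    - {"translation": [0.15, 2.3, -0.08], "turn": [0, 0, 0]}
    - {"translation": [0.15, 2.6, -0.08], "turn": [0, 0, 0]}
    - {"translation": [0.15, 2.9, -0.08], "turn": [0, 0, 0]}
    - {"translation": [0.15, 3.2, -0.08], "turn": [0, 0, 0]}
    - {"translation": [0.15, 3.2, -0.08], "turn": [0, 0, 0]}

```text
time_s: 25.15
ee_pos: [0.5974, -0.1176, 0.0765]
eef_rot: [1.575, 1.571, 0.252]
force: [-0.9, 0.8, -0.5]
grip_width: 0.0005
```

Run:
```python
from h import *
p,Rm,s=pose(); print(p,s['grip_width'],s['force'],s['moment'])
save('wrist','w30.png',(180,90,380,290),4); save('scene','c30.png',(250,130,370,250),5); save('side','s30.png',(220,140,320,240),6)
```

```text
[ 0.59735523 -0.1175931   0.0765377 ] 0.0005010875468695874 [-0.85776007  0.84719633 -0.48540292] [-0.02641258  0.06510517 -0.03162508]
```

View pics/w30.png

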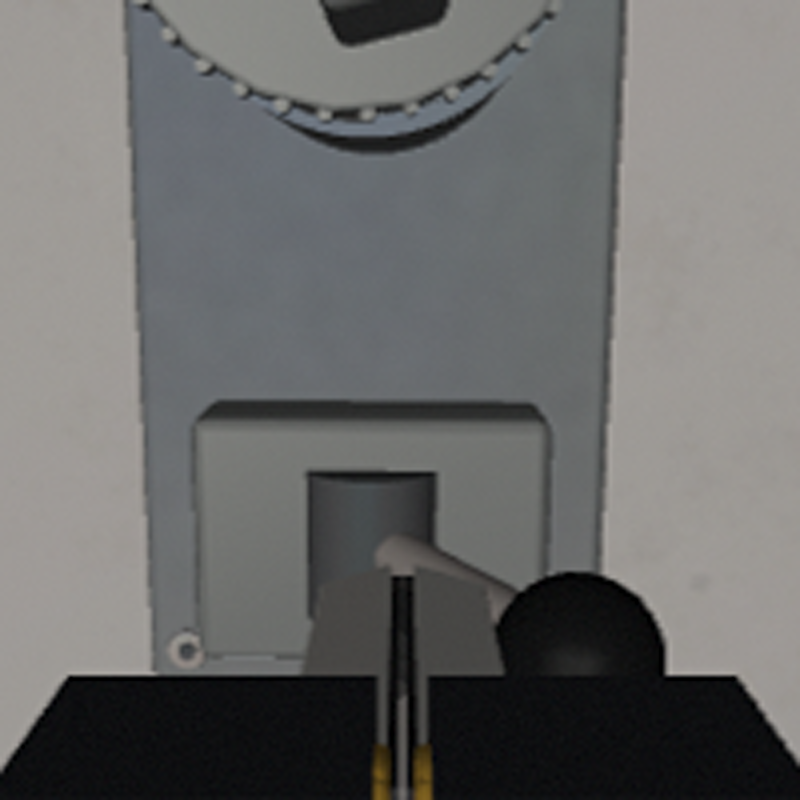

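View pics/s30.png

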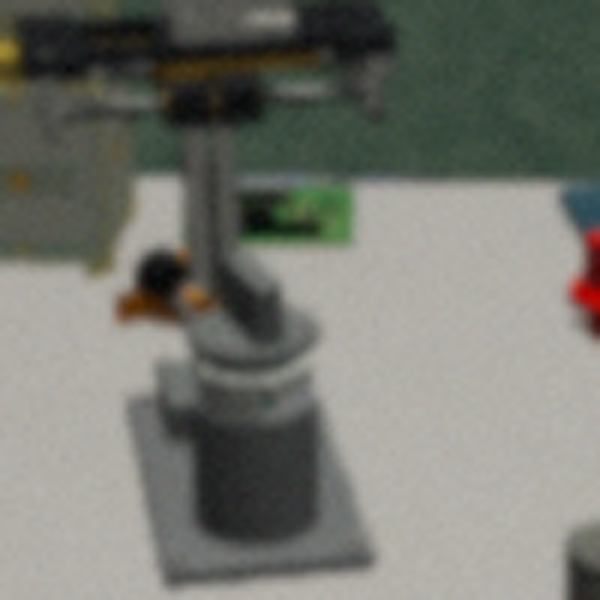

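The lever has swung to the far side, and I push on to the stop in small steps.

arm_command:
  deltas:
    - {"translation": [0, 0.1, 0], "turn": [0, 0, 0]}
    - {"translation": [0, 0.2, 0], "turn": [0, 0, 0]}
    - {"translation": [0, 0.2, 0], "turn": [0, 0, 0]}

```text
time_s: 25.55
ee_pos: [0.6, -0.1171, 0.0767]
eef_rot: [-1.73, 1.567, -3.054]
force: [-10.8, -1.4, 5.1]
grip_width: 0.0005
```

arm_command:
  deltas:
    - {"translation": [0, 0.05, 0], "turn": [0, 0, 0]}
    - {"translation": [0, 0.08, 0], "turn": [0, 0, 0]}
    - {"translation": [0, 0.08, 0], "turn": [0, 0, 0]}

```text
time_s: 25.8
ee_pos: [0.6003, -0.1171, 0.0766]
eef_rot: [-1.755, 1.564, -3.079]
force: [-23.3, -5.3, 12.0]
grip_width: 0.0002
```

The stop is firm: 23 N with hardly any movement. I back off and rise clear.

arm_command:
  deltas:
    - {"translation": [0, -0.5, 0], "turn": [0, 0, 0]}
    - {"translation": [0, -1, 0], "turn": [0, 0, 0]}
    - {"translation": [-1, -1.2, 0], "turn": [0, 0, 0]}
    - {"translation": [-2.5, -1.2, 0], "turn": [0, 0, 0]}
    - {"translation": [-4, -1.2, 0], "turn": [0, 0, 0]}
    - {"translation": [-5.5, -1.2, 0.5], "turn": [0, 0, 0]}
    - {"translation": [-6, -1.2, 1.5], "turn": [0, 0, 0]}
    - {"translation": [-6, -1.2, 2.5], "turn": [0, 0, 0]}
    - {"translation": [-6, -1.2, 3], "turn": [0, 0, 0]}
    - {"translation": [-6, -1.2, 3], "turn": [0, 0, 0]}
    - {"translation": [-6, -1.2, 3], "turn": [0, 0, 0]}

```text
time_s: 26.72
ee_pos: [0.592, -0.1961, 0.2256]
eef_rot: [-2.319, 1.569, 2.64]
force: [-0.4, 0.1, -0.5]
grip_width: 0.0002
```

Run:
```python
from h import *
p,Rm,s=pose(); print(p,s['force'])
cal=optics.get_calibration('wrist')
im=save('wrist','w31.png'); save('scene','c31.png'); save('side','s31.png',(180,140,360,340),3)
save('scene','c31z.png',(250,130,370,250),5)
for t,z in (('test_lever_tip',.0934),('tube_mouth',.095)):
  for c in ('wrist','scene','side'):
    for x in models.mark_of(t,c)[:2]: print(t,c,round(x['score'],2),x['at'],atz(c,x['at'],z,cal if c=='wrist' else None).round(4))
```

```text
[ 0.59197429 -0.19609489  0.22564251] [-0.42555841  0.13221477 -0.47679047]
test_lever_tip wrist 0.75 [331.9, 130.4] [ 0.6239 -0.1111  0.0934]
test_lever_tip scene 0.54 [338.5, 215.0] [ 0.6223 -0.1158  0.0934]
test_lever_tip side 0.55 [249.5, 184.7] [ 0.6131 -0.1182  0.0934]
tube_mouth scene 0.76 [300.6, 208.6] [ 0.5526 -0.0283  0.095 ]
tube_mouth scene 0.4 [296.9, 226.9] [ 0.4955 -0.075   0.095 ]
tube_mouth side 0.55 [264.5, 196.3] [ 0.5595 -0.0356  0.095 ]
```

View pics/w31.png

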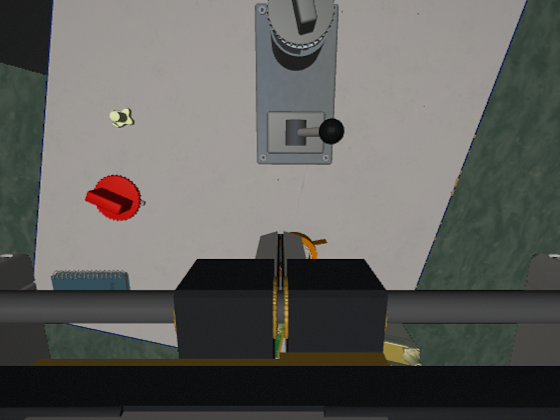

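View pics/c31.png

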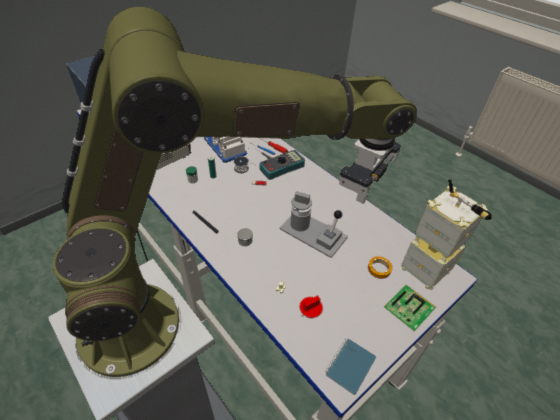

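View pics/c31z.png

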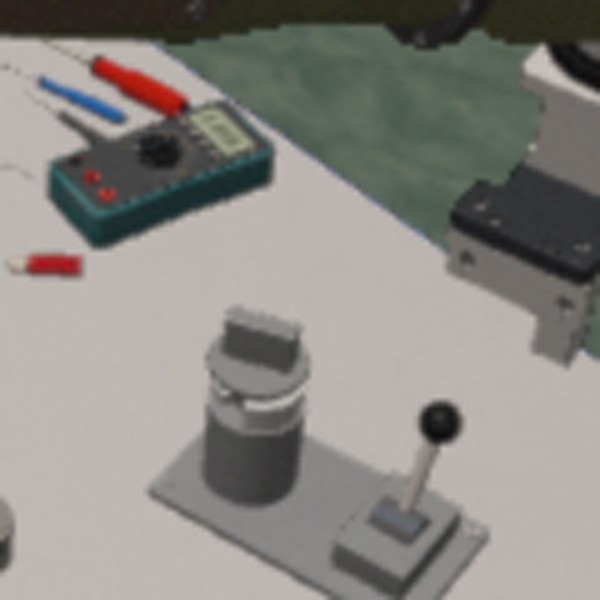

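View pics/s31.png

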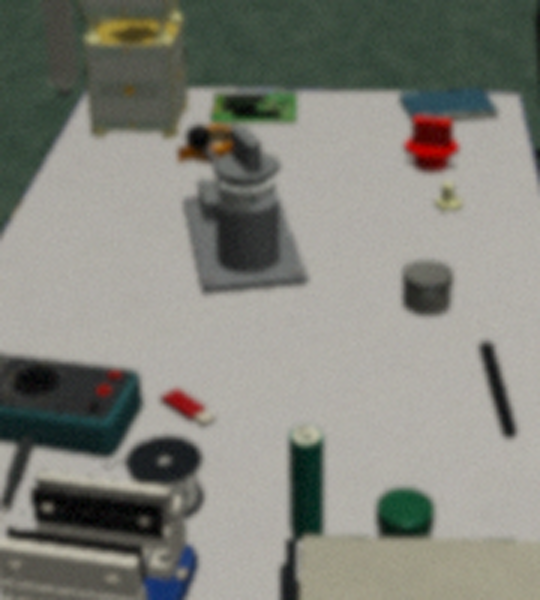

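The wrist measurement puts the lever tip at (0.624, −0.111), against (0.623, −0.111) expected for fully on. The cap is still locked, the bystanders are where they were, and the arm is clear. I hand in.

Run:
```python
from h import *
print(ctrl.hand_in(), ctrl.get_obs()['time_s'])
```

```text
the job is handed in; nothing more can be done
the job is handed in; nothing more can be done
```

The job is done and handed in, in the order asked and with no verdict reported. My last clock reading was 26.7 s; the final pictures and the hand-in add about half a second, well within the 61 s limit.

**What I did**
- **Cell:** I stood the smaller green cell, button end up, in the tube.
- **Cap:** I fitted the grey cap with its lugs in the slots and pressed it down to about 9.5 N. I turned it clockwise until I felt the stop, about 80° of jaw turn, and let it rise.
- **Lever:** I then pushed the lever over to its far stop and backed the arm clear.

**Last checks**
- **Lock:** With the jaws pulling upward, the cap held against 11 N. After release the pictures show it seated on the tube.
- **Lever:** The wrist camera puts the ball at (0.624, −0.111), against (0.623, −0.111) expected for fully on. The stop was firm at 23 N in x (about 27 N in all). The side camera put the ball about 10 mm from that, probably because its view is distant and blurred.
- **Bystanders:** The tins, printed corner, spool and tape, and also the red cap and the larger cell, look unmoved in the last pictures.

**Did not agree or go smoothly**
- **Fingertips:** They sat about 4–10 mm behind the reported TCP, not the stated 19 mm ahead.
    - The first grasp of the cell therefore closed on nothing above it, and the second worked.
    - At the cap, the fingertips pressed on the flange, with up to about 41 N total at the wrist (37 N upward). The fingertips did the pressing, not the gripper's body.
- **Wrist camera:** My fits to its pictures suggested it sits about 7 mm higher than its calibration says.

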